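# Press the bush home with the ratchet lever, then release it

## Task

Use the red post to turn the press's turret until the carburettor body with the proud brass bush clicks into place under the ram. Then pull the ratchet lever up to its third notch, no further, and let go of it so that it holds there by itself with the bush pressed home; finally hold the red button on the lever's end pressed in and let the lever all the way back down to rest. Leave the turret clicked in and the other things on the bench where they are.

Things in the scene. Friction and masses are not known exactly. Their poses are not given: they have to be found in the camera images.
- press: green bench press, fixed. Origin on the bench top; x points away from its front (front faces -x), y to its left, z up. Base plate x -100..100, y -220..160, 20 mm high. Column x -25..50, y 30..70, to z 200. Head over the ram x -28..28, y -60..70, z 165..201. Turret on its right (disc 230 mm across, top at z 42), lever on its left.
- hinge (a point): the lever's hinge point, at (10, 120, 90) mm in press; the hinge axis runs along the press's y. The lever swings in the press's x-z plane through this point.
- grip (a point): middle of the lever's straight flat-sided black hand grip, on its centre line 155 mm from the hinge. Grip 22 mm thick (along the press's y) and 30 mm deep, from 98 to 170 mm from the hinge; the red button reaches 27 mm past this point, between the fingers. Pinch it along the press's y. A steel toothed sector lies beside the lever on its right, out to 99 mm from the hinge.
- tray_edge (a point): middle of the front lower edge of an aluminium parts tray, fixed over the lever's hinge: in the press's frame x -75..65, y 40..190, z 315..343 mm. Because of it the gripper must lean towards the front, as the lever does (30 to 45 degrees from vertical), when the lever is raised.
- button_top (a point): centre of the outer face of the red release button, 20 mm in diameter, at the lever's very end, 182 mm from the hinge when out. It is pressed along the lever, towards the hinge.
- brake (a joint): lever angle, rad. 0 = down at rest, leaning 65 deg from vertical to the front (-x); grows as raised. Notches at 0.26, 0.39, 0.52 (third), 0.65: it clicks just above, then falls back on the notch; raise to about 0.57 for the third. Springs back (3-7 N at the grip); up to 12 N to raise. Button in: swings back; button out: catches at the next notch below. Below 0.2 it falls back by itself.
- release (a joint): how far the button is in, m: 0 = out, 0.009 = fully in (about 6 N). In by 0.006 or more it frees the ratchet. It dips by up to 0.005 by itself at each click.
- turret_axis (a point): the turret's vertical axis, at (0, -100, 45) mm in press.
- post_top (a point): top of the upright red round post handle on the turret: 20 mm in diameter, this point 170 mm above the bench, 100 mm from the turret axis (at 225 degrees from the press's x axis when the turret is in place: front right). Grip its upper 40 mm: the carburettor bodies beside it stand to z 96 mm, 104 with the proud bush.
- turret (a joint): turret angle, rad, counter-clockwise seen from above. 0 = the body with the proud bush is under the ram, held by a sprung click (within about 0.01; the click takes hold inside 0.06 and takes about 6 to 12 N at the post to enter). It starts turned clockwise of that (negative), free between two clicks.
- bush_top (a point): top centre of the one brass bush (the other three bodies have dark flush ones), 24 mm across, 8 mm proud of its carburettor body at the start, 70 mm from the turret axis.
- bush (a joint): how far the bush has been pressed in, m: 0 = proud, 0.008 = home (flush). The ram, whose foot is sprung, starts to press it at lever angle 0.35, has it 0.002 in at the second notch and home at the third.
- ram_axis (a point): point under the ram where the bush's top ends when home, at (0, -30, 96) mm in press.
- spray_can: bystander: standing blue spray can, 64 mm across, 190 mm tall. Origin under its centre.
- jar: bystander: glass jar with red lid, 66 mm across, 80 mm tall. Origin under its centre.
- tin: bystander: small dark steel tin, 72 mm across, 45 mm tall. Origin under its centre.
- screwdriver: bystander: blue screwdriver, 200 mm long, lying along its x axis. Origin under its middle.

How it is judged:
By the outcome, as a careful person would: the job done as asked, in the order asked, and still so for the second after the job is handed in, with the robot touching nothing.
It also fails if it takes over 67 s, if anything falls off the work surface, if the arm or the gripper's body presses on something with over 40 N, if the wrist force passes 120 N, or if a joint passes its speed limit or range.

## Robot

A 6-joint arm with a two-finger parallel gripper is mounted at the origin on the work surface. World frame = base frame: x ahead of the robot, y to its left, z up, the work surface at z = 0. Lengths are in mm, angles in rad, forces in N, time in s.
With the tool pointing down it reaches from about 250 to 775 mm from the base axis. Payload 4 kg.
Tool frame: the origin (TCP) lies at the very end of the fingers, on their centre line; the grasp point (between the pads) lies 19 mm behind it; z points along the fingers, y is the line along which they close (so a half turn about z gives the same grasp; the last joint's range is limited). The gripper opens to 85 mm and grips with 20 to 120 N. Pads are 22 mm wide; open, the fingers measure 114 mm over their backs; the gripper's body (76 mm by 85 mm) begins 54 mm behind the grasp point. The pads swing forward as they close: fully open they stand 13 mm farther back than shut.
Start: joints at [-1.204, 0.087, 1.371, -0, 1.684, -0.103], TCP at [248.989, -490.43, 231.341] pointing down, gripper open.
Joint ranges: [-3.1, 3.1], [-0.76, 2.03], [0.27, 2.55], [-1.08, 4.22], [0.17, 2.65], [-2.57, 2.57]. Speed limits (rad/s): [2.79, 2.79, 3.14, 3.14, 3.14, 3.14].

## Interface

Orientations are given as a unit quaternion [w, x, y, z].
In Python, from plant import readout, optics, job gives the robot as it stands. The module is installed in compiled form; this text tells all that it offers.
- The arm moves only by the tool jog_arm, never from a script. Its argument "deltas" is a list of rows, each a list of 2 entries, a list of its own where there are three numbers: the shift along the tool's x, y, z scaled (see below), then the turn, a rotation vector about the tool's x, y, z scaled (see below). A call has exactly 5 rows; each row is the pose to reach, as a shift and turn from the pose commanded when the call began, along the tool's axes at that moment; what a row does not reach only later rows make up. The controller multiplies each number of a shift by 100 cm and each number of a turn by 45 degrees. A row lasts 1/8 s, in which the tool goes at most 62.5 mm and 10.7 degrees, less where a joint would pass 70% of its speed; a pose out of reach is approached as far as the arm can. A call with a number of a shift or a turn outside -1 to 1 is refused whole. A call with a gripper value outside its range is refused whole. "jaw" is the opening, from 0 (shut) to 1 (fully open), set as the call begins (left out, the last holds). The fingers move at their own pace and stop on an object; the grip force is fixed at half the most. Time passes only in rows, so rows that repeat a pose let the fingers close, or fill a call up. It gives the time, the measured TCP pose, the force, the opening and the grip force at its end, in the units of the state.
- readout.read_state(): the state, without advancing time (a new reading comes with each control period).
- optics.snapshot(name): name is "scene" or "side" or "wrist"; returns the picture (400x640x3 uint8, red, green, blue); there is no depth.
- optics.get_calibration(name): a dict with "K" (3x3 intrinsics, pixels), "rvec" (rotation vector, rad) and "tvec" (3), from world to camera coordinates, as OpenCV has them. Camera axes: x right, y down, z forward; pixel columns grow to the right and rows downward; lengths in mm; the calibration is good to about 2 mm. A picture is of the moment at which its call begins: read the wrist's pose just before it. get_calibration takes no time and is no camera call; for the wrist camera it gives the pose at the moment of the call.
- job.hand_in(): hands the job in; it is judged then, once.
The state is a dict: "time_s": time; "joints": joint angles; "joint_vel": joint speeds; "joint_torque": joint torques, N m; "eef_pos": TCP position; "tcp_rot": TCP orientation; "force": force on the tool from outside, world axes, zero at the start; "ft_torque": the same for the moment, N m; "finger_gap": finger opening in mm; "gripper_force": force on a finger pad.
Only numpy, scipy, OpenCV 4.12 (cv2) and the standard library are available. Lean on these libraries where they do the work, as an engineer would, in place of code of your own. Each camera call takes 0.05 s, during which the arm holds its last target. There are 200 camera calls.

## Working session

There is one attempt and no reset: what is moved stays moved. The work goes in short steps, Python scripts to look and compute and a tool call to move; the robot and the scene stay as the last step left them, time stands still between calls to the robot, and variables do not carry over. Pictures are saved under pics/ and viewed, at most 10 in all, crops included, and the job is handed in when it is done.

Besides the shell and the picture viewer there is one more tool, called after "Emit:" as name(argument=value, ...) on one line, values as JSON. jog_arm: Moves the arm, as the interface text tells. Its arguments: {"type":"object","properties":{"deltas":{"type":"array"},"jaw":{"type":"number"}},"required":["deltas"]}

```bash
mkdir -p pics
python3 - <<'E'
from plant import readout, optics
import cv2
for n in ("scene","side"):
    cv2.imwrite(f"pics/{n}0.png",cv2.resize(optics.snapshot(n)[:,:,::-1],(800,500),interpolation=cv2.INTER_CUBIC))
    c=optics.get_calibration(n);print(c)
print(readout.read_state())
E
```

```text
{'K': array([[361.08652724,   0.        , 321.67263408],
       [  0.        , 361.08652724, 194.62408709],
       [  0.        ,   0.        ,   1.        ]]), 'rvec': array([ 2.05461419,  0.73544982, -0.42358698]), 'tvec': array([-452.8842618,  -25.0951182, 1356.8603153])}
{'K': array([[449.13869845,   0.        , 314.0046901 ],
       [  0.        , 449.13869845, 195.09094677],
       [  0.        ,   0.        ,   1.        ]]), 'rvec': array([ 1.00368605, -2.37940845,  1.07453523]), 'tvec': array([437.98804507, 416.55908781, 955.44349504])}
{'time_s': 0.1, 'joints': array([-1.20409970e+00,  8.79036435e-02,  1.37214699e+00, -1.03518182e-05,
        1.68363305e+00, -1.03099344e-01]), 'joint_vel': array([ 0.00065468, -0.00053976, -0.00295575, -0.00061708, -0.00063014,
        0.00103893]), 'joint_torque': array([ 2.65195340e-03, -3.53011358e+01, -3.14219820e+01, -1.11268141e-04,
        7.89070531e-03, -2.79633745e-06]), 'eef_pos': array([ 248.81066948, -489.97433781,  230.22161828]), 'tcp_rot': array([-1.03577172e-03,  9.72537693e-01,  2.32743085e-01, -1.42497889e-04]), 'force': array([-0.28662481, -0.80406259, -0.28975201]), 'ft_torque': array([ 0.02557513, -0.01459629, -0.05092356]), 'gripper_force': 0.0, 'finger_gap': 85.18166304507214}
```

View pics/scene0.png

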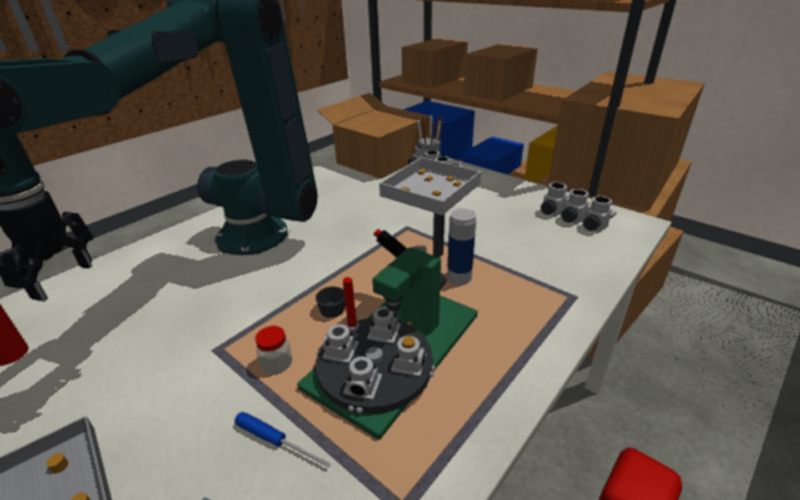

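View pics/side0.png

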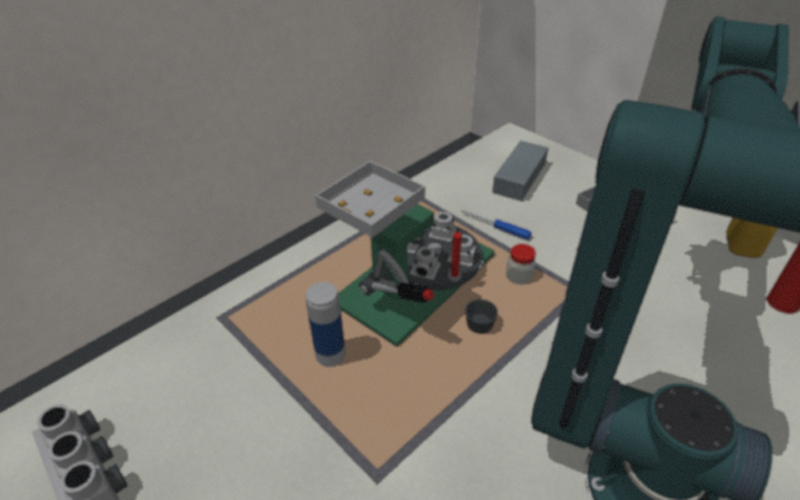

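The scene view shows the press (turret around (375,360), red post top at (348,281), brass bush at (409,342), button at (379,233)). The side view shows the post top at (457,235) and the button at (429,295). I'll enlarge both.

Run:
```python
from plant import optics
import cv2
for n,(x,y,w,h) in {"scene":(230,120,160,120),"scene_b":(230,230,160,120),"side":(250,125,200,150)}.items():
    im=optics.snapshot(n.split('_')[0])[:,:,::-1]
    cv2.imwrite(f"pics/{n}1.png",cv2.resize(im[y:y+h,x:x+w],(800,600),interpolation=cv2.INTER_CUBIC))
```

```text
(no output)
```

View pics/scene1.png

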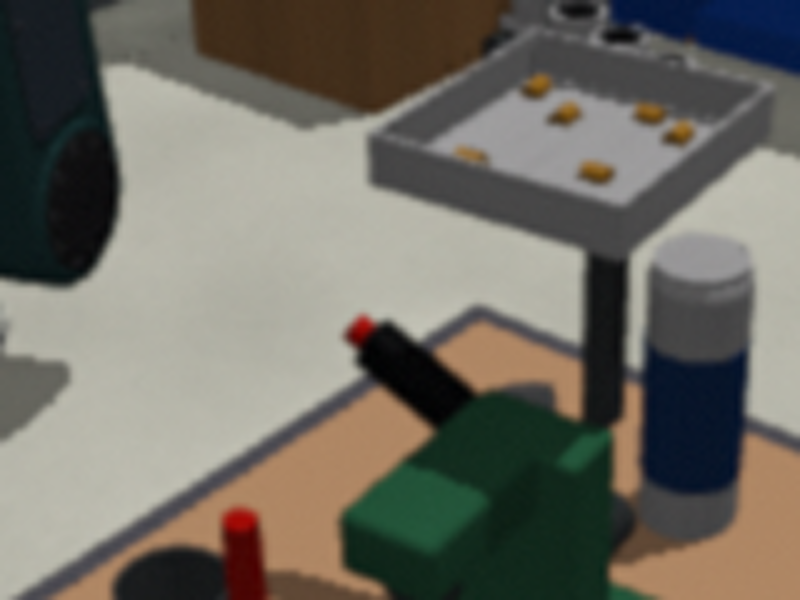

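View pics/scene_b1.png

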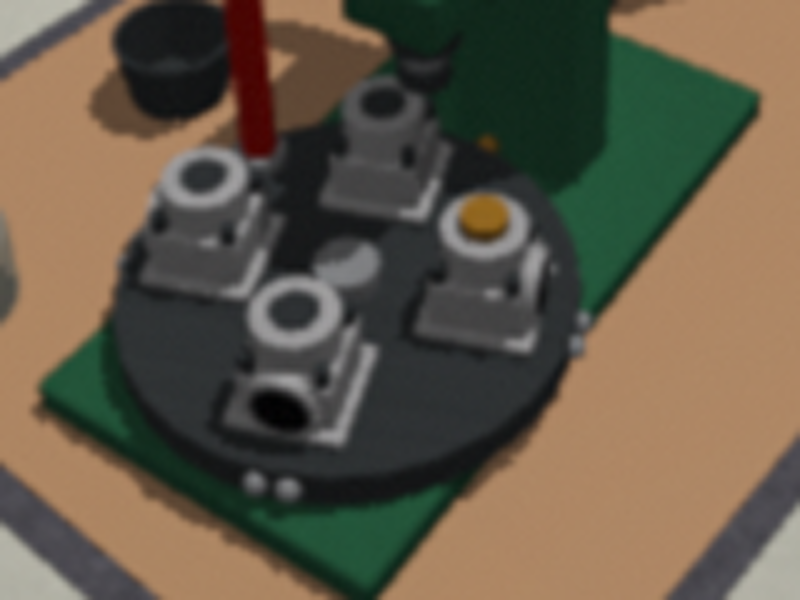

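View pics/side1.png

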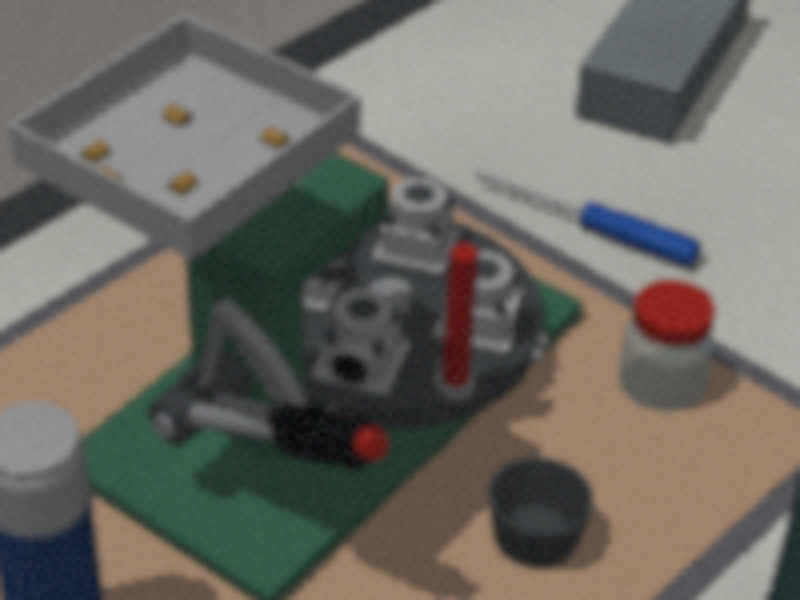

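The enlarged crops show clear tray, base-plate and head corners, the post top (scene crop (240,518), side crop (463,248)), the button face ((356,332) and (372,443)) and the bush (lower scene crop (485,213)). I'll fit the press pose from these points, and triangulate the post and the button.

```bash
cat > h.py <<'E'
import numpy as np, cv2
from plant import readout, optics
from scipy.optimize import least_squares
from scipy.spatial.transform import Rotation as R
def proj(n,P,c=None):
    c=c or optics.get_calibration(n)
    return cv2.projectPoints(np.atleast_2d(np.float64(P)),c["rvec"],c["tvec"],c["K"],None)[0][:,0]
def tri(a,b):
    Ps=[]
    for n in("scene","side"):
        c=optics.get_calibration(n);Ps.append(c["K"]@np.c_[cv2.Rodrigues(c["rvec"])[0],c["tvec"]])
    X=cv2.triangulatePoints(Ps[0],Ps[1],np.float64(a),np.float64(b))[:,0];return X[:3]/X[3]
S=lambda u,v:(230+u/5,120+v/5)
B=lambda u,v:(230+u/5,230+v/5)
D=lambda u,v:(250+u/4,125+v/4)
def lev(q,r):  # lever point, press frame
    a=np.radians(65)-q
    return np.array([10-r*np.sin(a),120,90+r*np.cos(a)])
def toW(p,P): return R.from_euler('z',p[2]).apply(np.atleast_2d(P))+[p[0],p[1],0]
E
python3 - <<'E'
from h import *
sc=[((-75,40,315),S(370,183)),((-75,40,343),S(370,138)),((65,40,315),S(628,258)),((65,40,343),S(628,208)),((65,190,343),S(772,85)),((-75,190,343),S(530,28)),
((-100,-220,20),B(42,388)),((100,-220,20),B(372,600)),((100,160,20),B(760,97)),((-28,-60,201),S(345,520)),((28,-60,201),S(432,555)),((0,-100,45),B(348,262)),(lev(0,182),S(354,333))]
sd=[((-100,160,20),D(270,597)),((100,160,20),D(85,455)),((-100,-220,20),D(582,303)),((-75,190,343),D(190,225)),((-75,190,315),D(190,253)),((65,190,343),D(15,130)),((-75,40,343),D(358,98)),((65,40,343),D(185,20)),(lev(0,182),D(372,443))]
def res(p):
    o=[]
    for n,L in(("scene",sc),("side",sd)):
        o.append(proj(n,toW(p,[l[0] for l in L]))-[l[1] for l in L])
    return np.vstack(o).ravel()
f=least_squares(res,[600,-150,0],loss='soft_l1');p=f.x
print(p,np.degrees(p[2]));print(np.round(res(p).reshape(-1,2),1).tolist())
np.save("p.npy",p)
post=tri(S(240,518),D(463,248));but=tri(S(354,333),D(372,443))
inv=lambda X:R.from_euler('z',-p[2]).apply(X-[p[0],p[1],0])
print("post",post,inv(post),"but",but,inv(but),lev(0,182))
d=inv(post)-[0,-100,0];th=np.degrees(np.arctan2(d[1],d[0]));print("r",np.hypot(*d[:2]),"turret",(th+360)%360-225)
# bush on z=104: find angle
f2=least_squares(lambda a:(proj("scene",toW(p,[70*np.cos(a[0]),-100+70*np.sin(a[0]),104]))-B(485,213)).ravel(),[0.2])
print("bush turret ang",np.degrees(f2.x)-90,f2.cost)
for n,P in dict(grip=lev(0,155),grip57=lev(.57,155),hinge=(10,120,90),post0=(100*np.cos(np.radians(225)),-100+100*np.sin(np.radians(225)),170),axis=(0,-100,45)).items():print(n,toW(p,P))
E
```

```text
[ 6.36931994e+02 -5.02501158e+01  1.11389490e-01] 6.382147672620274
[[-0.7, 0.3], [-1.2, -1.3], [-1.3, 0.5], [-0.9, -0.7], [0.2, -0.6], [0.2, -0.5], [-1.7, 0.1], [0.1, -1.1], [0.7, -1.9], [-2.3, -1.4], [0.2, -0.3], [0.1, 3.0], [-1.1, -1.4], [-0.5, -0.7], [-8.4, 0.0], [-0.7, -1.9], [-0.7, -1.4], [-0.2, 1.5], [-2.5, -1.5], [-0.2, -1.3], [-1.6, -1.8], [1.2, -0.3]]
post [ 551.76125075 -117.64771462  169.89044531] [-92.13477494 -57.51239014 169.89044531] but [473.34210702  52.01401602 163.34940745] [-151.20844711  119.81489542  163.34940745] [-154.94801724  120.          166.91652364]
r 101.45941920538581 turret -69.75661405551148
bush turret ang [-70.27317419] 0.04992967036508545
grip [[493.92379442  54.50238772 155.50583057]]
grip57 [[551.12551597  60.90054219 220.95569546]]
hinge [[633.53090523  70.11778942  90.        ]]
post0 [[ 585.63561488 -227.76298051  170.        ]]
axis [[ 648.04792228 -149.63037602   45.        ]]
```

The press is at (637,-50) with a yaw of 6.4 deg. The turret is at about -70 deg by both the post and the bush, and the triangulated heights agree with the text. Next I'll plan the approach to the post.

```bash
cat >> h.py <<'E'
def ori(z,y):
    z=np.array(z,float)/np.linalg.norm(z);y=np.array(y,float);y-=z*(y@z);y/=np.linalg.norm(y)
    return R.from_matrix(np.c_[np.cross(y,z),y,z])
def cur():
    s=readout.read_state();q=s["tcp_rot"];return s["eef_pos"],R.from_quat([q[1],q[2],q[3],q[0]])
def rows(T,p0=None,r0=None):
    if p0 is None:p0,r0=cur()
    for p,r in T:
        d=r0.inv().apply(np.array(p)-p0)/1000;w=(r0.inv()*r).as_rotvec(degrees=True)/45
        print([np.round(d,4).tolist(),np.round(w,3).tolist()])
p=np.load("p.npy") if __import__("os").path.exists("p.npy") else None
AX=(648.0,-149.6)
def postpose(deg,z):  # world angle of the post, deg
    a=np.radians(deg);return (AX[0]+100*np.cos(a),AX[1]+100*np.sin(a),z),ori([0,0,-1],[-np.sin(a),np.cos(a),0])
E
python3 - <<'E'
from h import *
P,r=postpose(161.4,205);c,rc=cur()
print(P)
rows([(P,r)]); rows([(postpose(161.4,133))],np.array(P),r)
E
```

```text
(np.float64(553.2231589990414), np.float64(-117.70406907019301), 205)
[[0.44, -0.1943, 0.026], [-0.001, 0.0, 1.012]]
[[0.0, 0.0, 0.072], [0.0, 0.0, 0.0]]
```

Emit:
jog_arm(deltas=[[[0.03,-0.013,0.0],[0,0,0]],[[0.08,-0.035,0.0],[0,0,0]],[[0.13,-0.057,0.0],[0,0,0]],[[0.18,-0.079,0.0],[0,0,0]],[[0.23,-0.1,0.0],[0,0,0]]], jaw=1)

```text
time_s: 0.88
eef_pos: [409.6, -295.7, 231.3]
tcp_rot: [0.0, 0.973, 0.233, 0.0]
force: [0.8, -0.4, -0.8]
finger_gap: 85.3
gripper_force: 0.0
```

Emit:
jog_arm(deltas=[[[0.05,-0.022,0.0],[0,0,0.2]],[[0.1,-0.044,0.0],[0,0,0.4]],[[0.15,-0.067,0.005],[0,0,0.6]],[[0.19,-0.085,0.01],[0,0,0.8]],[[0.21,-0.094,0.015],[0,0,1.0]]])

```text
time_s: 1.5
eef_pos: [554.5, -116.0, 215.8]
tcp_rot: [-0.0, 0.987, -0.158, -0.0]
force: [-0.6, -1.0, -0.2]
finger_gap: 85.3
gripper_force: 0.0
```

Run:
```python
from h import *
print(cur()[0]); rows([postpose(161.4,200),postpose(161.4,133)])
cv2.imwrite("pics/w1.png",optics.snapshot("wrist")[:,:,::-1])
```

```text
[ 554.54440601 -116.02092191  215.7906692 ]
[[-0.0007, 0.002, 0.0158], [-0.0, 0.001, 0.008]]
[[-0.0007, 0.002, 0.0828], [-0.0, 0.001, 0.008]]
```

View pics/w1.png

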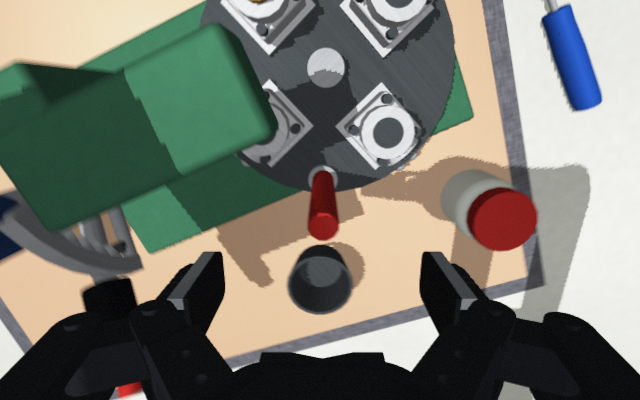

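The wrist view shows the post top at (323,228), centred between the fingers at (222,270) and (422,270). Nothing stands beneath the fingers. I'll descend and close.

Emit:
jog_arm(deltas=[[[0,0.001,0.02],[0,0,0]],[[0,0.002,0.04],[0,0,0]],[[0,0.002,0.06],[0,0,0]],[[0,0.002,0.075],[0,0,0]],[[0,0.002,0.083],[0,0,0]]], jaw=1)

```text
time_s: 2.17
eef_pos: [552.4, -120.3, 132.3]
tcp_rot: [-0.0, 0.988, -0.157, -0.001]
force: [-0.4, -0.8, -0.9]
finger_gap: 85.7
gripper_force: 0.0
```

Emit:
jog_arm(deltas=[[[0,0,0],[0,0,0]],[[0,0,0],[0,0,0]],[[0,0,0],[0,0,0]],[[0,0,0],[0,0,0]],[[0,0,0],[0,0,0]]], jaw=0)

```text
time_s: 2.8
eef_pos: [553.4, -120.0, 134.4]
tcp_rot: [-0.0, 0.988, -0.157, 0.001]
force: [-0.4, 1.4, 4.1]
finger_gap: 18.5
gripper_force: 58.5
```

Run:
```python
from h import *
s=readout.read_state();print(s["eef_pos"],s["force"],s["finger_gap"],s["gripper_force"])
# arc from ideal start pose (relative motion), two calls of 35 deg
for a in (161.4,196.4):
    p0,r0=postpose(a,133); rows([postpose(a+7*k,133) for k in range(1,6)],np.array(p0),r0);print()
```

```text
[ 553.36273894 -119.98627151  134.41550089] [-0.43421752  1.36833425  4.10884451] 18.489639948770357 58.51637005805969
[[0.0007, 0.0122, 0.0], [0.0, 0.0, -0.156]]
[[0.003, 0.0242, 0.0], [0.0, 0.0, -0.311]]
[[0.0066, 0.0358, 0.0], [0.0, 0.0, -0.467]]
[[0.0117, 0.0469, 0.0], [0.0, 0.0, -0.622]]
[[0.0181, 0.0574, 0.0], [0.0, 0.0, -0.778]]

[[0.0007, 0.0122, 0.0], [0.0, 0.0, -0.156]]
[[0.003, 0.0242, 0.0], [0.0, 0.0, -0.311]]
[[0.0066, 0.0358, 0.0], [0.0, 0.0, -0.467]]
[[0.0117, 0.0469, 0.0], [0.0, 0.0, -0.622]]
[[0.0181, 0.0574, 0.0], [0.0, 0.0, -0.778]]
```

Post gripped (gap 18.5 mm). I'll turn the turret counter-clockwise.

Emit:
jog_arm(deltas=[[[0.0007,0.0122,0],[0,0,-0.156]],[[0.003,0.0242,0],[0,0,-0.311]],[[0.0066,0.0358,0],[0,0,-0.467]],[[0.0117,0.0469,0],[0,0,-0.622]],[[0.0181,0.0574,0],[0,0,-0.778]]], jaw=0)

```text
time_s: 3.42
eef_pos: [553.6, -178.9, 134.4]
tcp_rot: [-0.001, 0.989, 0.15, 0.002]
force: [3.3, 6.0, 3.9]
finger_gap: 18.7
gripper_force: 59.0
```

Emit:
jog_arm(deltas=[[[0.0007,0.0122,0],[0,0,-0.156]],[[0.003,0.0242,0],[0,0,-0.311]],[[0.0066,0.0358,0],[0,0,-0.467]],[[0.0095,0.0425,0],[0,0,-0.56]],[[0.0117,0.0469,0],[0,0,-0.622]]])

```text
time_s: 4.05
eef_pos: [576.8, -216.7, 134.4]
tcp_rot: [-0.005, 0.923, 0.384, 0.001]
force: [-3.5, 12.9, 7.2]
finger_gap: 18.7
gripper_force: 59.7
```

Run:
```python
from h import *
s=readout.read_state();print(s["eef_pos"],s["force"],s["finger_gap"],s["gripper_force"])
d=s["eef_pos"][:2]-AX;print(np.hypot(*d),np.degrees(np.arctan2(d[1],d[0]))%360-231.4)
p0,r0=cur(); y=r0.apply([0,1,0]);print("yaw post-equiv",np.degrees(np.arctan2(-y[0],y[1]))%360)
rows([postpose(231.4,133)])
```

```text
[ 576.84456657 -216.73800303  134.41272104] [-3.53748031 12.8545288   7.20667724] 18.70914278631259 59.68859374523163
97.8294800001318 -8.06397693519105
yaw post-equiv 225.1522673447076
[[-0.0016, 0.014, 0.0013], [-0.01, -0.007, -0.139]]
```

Emit:
jog_arm(deltas=[[[0.0,0.003,0],[0,0,-0.03]],[[0.0,0.006,0],[0,0,-0.07]],[[0.0003,0.009,0],[0,0,-0.1]],[[0.0005,0.011,0],[0,0,-0.13]],[[0.0005,0.011,0],[0,0,-0.13]]])

```text
time_s: 4.68
eef_pos: [584.9, -223.9, 134.4]
tcp_rot: [-0.004, 0.903, 0.43, 0.001]
force: [-4.6, 14.1, 8.7]
finger_gap: 18.1
gripper_force: 59.7
```

```bash
cat > t.py <<'E'
from h import *
s=readout.read_state();p0,r0=cur()
d=s["eef_pos"][:2]-AX;print(s["eef_pos"],"r,err",np.hypot(*d),np.degrees(np.arctan2(d[1],d[0]))%360-231.4,"tool force",r0.inv().apply(s["force"]))
y=r0.apply([0,1,0]);print("yaw post-equiv",np.degrees(np.arctan2(-y[0],y[1]))%360-231.4)
# bush in scene
im=cv2.cvtColor(optics.snapshot("scene"),cv2.COLOR_RGB2HSV)
E
python3 t.py
```

```text
[ 584.88171105 -223.88612209  134.41629348] r,err 97.47997914955897 -1.7533785946064029 tool force [  8.10838775 -12.52728999  -8.56881584]
yaw post-equiv -0.42931609880216115
```

Emit:
jog_arm(deltas=[[[0.0,0.001,0],[0,0,-0.01]],[[0,0.002,0],[0,0,-0.02]],[[0,0.003,0],[0,0,-0.02]],[[0,0.003,0],[0,0,-0.02]],[[0,0.003,0],[0,0,-0.02]]])

```text
time_s: 5.35
eef_pos: [587.0, -225.6, 134.4]
tcp_rot: [-0.005, 0.899, 0.438, 0.001]
force: [-5.3, 14.8, 7.4]
finger_gap: 18.5
gripper_force: 59.8
```

```bash
python3 t.py
```

```text
[ 587.02869134 -225.56263629  134.38549654] r,err 97.40545462896361 -0.1522237504970292 tool force [  8.38498444 -13.38388602  -7.23495512]
yaw post-equiv 0.5210273777827013
```

Emit:
jog_arm(deltas=[[[-0.001,0.001,0],[0,0,-0.01]],[[-0.001,0.002,0],[0,0,-0.02]],[[-0.001,0.002,0],[0,0,-0.02]],[[-0.001,0.002,0],[0,0,-0.02]],[[-0.001,0.002,0],[0,0,-0.02]]])

```text
time_s: 6.02
eef_pos: [589.0, -227.0, 134.4]
tcp_rot: [-0.004, 0.895, 0.445, 0.002]
force: [-2.2, 15.5, 7.7]
finger_gap: 19.0
gripper_force: 59.5
```

```bash
python3 t.py
```

```text
[ 589.04836896 -227.04429151  134.41969492] r,err 97.32889133942132 1.3211237831258416 tool force [ 11.08598325 -11.10991592  -7.54356445]
yaw post-equiv 1.4876517544765875
```

Emit:
jog_arm(deltas=[[[0,0,0],[0,0,0]],[[0,0,0],[0,0,0]],[[0,0,0],[0,0,0]],[[0,0,0],[0,0,0]],[[0,0,0],[0,0,0]]], jaw=0.6)

```text
time_s: 6.7
eef_pos: [588.4, -233.5, 133.2]
tcp_rot: [0.0, 0.897, 0.443, -0.0]
force: [0.1, 0.4, 0.0]
finger_gap: 51.3
gripper_force: 0.0
```

```bash
python3 t.py
python3 - <<'E'
from h import *
im=optics.snapshot("scene")[:,:,::-1];sd=optics.snapshot("side")[:,:,::-1]
a=cv2.resize(im[220:340,230:390],(800,600),interpolation=cv2.INTER_CUBIC)
cv2.imwrite("pics/s2.png",a)
for t in (-3,0,3):
  an=np.radians(225+t);print(t,[(proj(n,toW(p,[100*np.cos(an),-100+100*np.sin(an),170]))[0]).round(1) for n in("scene","side")])
  an=np.radians(90+t);print(t,[(proj(n,toW(p,[70*np.cos(an),-100+70*np.sin(an),104]))[0]).round(1) for n in("scene","side")])
for n,i in(("scene",im),("side",sd)):
  h=cv2.cvtColor(i,cv2.COLOR_BGR2HSV);m=((h[...,0]<6)|(h[...,0]>174))&(h[...,1]>150)&(h[...,2]>60)
  c=cv2.connectedComponentsWithStats(m.astype(np.uint8));print(n,[x.tolist() for x in c[2] if 20<x[4]<2000])
E
```

```text
[ 588.41218936 -233.50227686  133.20212907] r,err 102.90917956210437 3.217442509952093 tool force [ 0.34224943 -0.14040028 -0.02349963]
yaw post-equiv 1.1357090921206066
-3 [array([252. , 251.8]), array([382.2, 165.3])]
-3 [array([316.4, 251.4]), array([330.9, 196.1])]
0 [array([252. , 253.4]), array([381.9, 164.2])]
0 [array([315.2, 250.9]), array([331.9, 196.7])]
3 [array([252.2, 254.9]), array([381.5, 163.1])]
3 [array([314. , 250.4]), array([332.9, 197.2])]
scene [[0, 245, 22, 47, 597], [205, 260, 23, 21, 369], [252, 276, 10, 19, 132], [480, 358, 65, 42, 1910]]
side [[378, 179, 5, 17, 68], [409, 196, 19, 15, 227], [615, 196, 25, 54, 773], [338, 231, 9, 9, 64]]
```

View pics/s2.png

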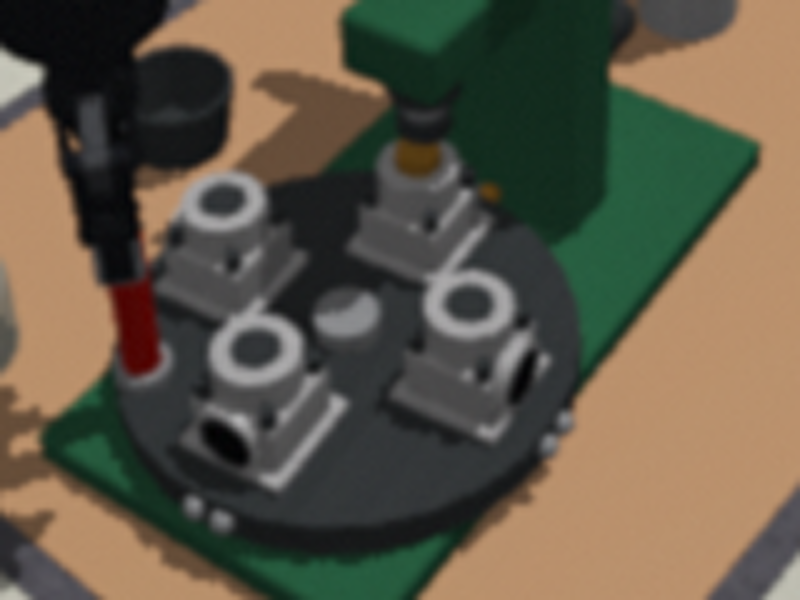

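The body with the brass bush now stands under the ram at (418,157). The other rings are at (223,203), (257,350) and (468,303). I'll fit the turret angle from them.

Run:
```python
from h import *
def fit(obs,ks,a0,z=96):
    def f(v):
        P=[[70*np.cos(v[0]+np.pi/2*k),-100+70*np.sin(v[0]+np.pi/2*k),z] for k in ks]
        return (proj("scene",toW(p,P))+v[1:]-obs).ravel()
    r=least_squares(f,[a0,0,0]);return np.degrees(r.x[0])-90,r.x[1:],r.fun.round(1)
C=lambda u,v:(230+u/5,220+v/5)
print(fit(np.array([C(223,203),C(257,350),C(468,303)]),[1,2,3],np.pi/2))
# start view: rings seen with the turret at -70
print(fit(np.array([B(385,103),B(203,178),B(295,312)]),[1,2,3],np.pi/2-1.22))
```

```text
(np.float64(3.8571880123854214), array([-0.2728266 , -0.17551411]), array([-0.3, -0.3, -0.1,  0.1,  0.4,  0.2]))
(np.float64(-70.7446105671344), array([-0.08080644, -0.13768429]), array([-0.2,  0.1,  0.2, -0.2,  0. ,  0.1]))
```

The fit says the turret has sprung about 4 deg past the click on release. I'll nearly close the jaw around the post and nudge it back with one finger, watching the force.

Emit:
jog_arm(deltas=[[[0,0,0],[0,0,0]],[[0,0,0],[0,0,0]],[[0,0,0],[0,0,0]],[[0,-0.001,0],[0,0,0]],[[0,-0.002,0],[0,0,0]]], jaw=0.34)

```text
time_s: 7.48
eef_pos: [586.9, -231.9, 133.3]
tcp_rot: [0.0, 0.897, 0.443, 0.0]
force: [-0.0, -0.2, -0.1]
finger_gap: 29.0
gripper_force: 0.0
```

Emit:
jog_arm(deltas=[[[0,-0.001,0],[0,0,0]],[[0,-0.002,0],[0,0,0]],[[0,-0.003,0],[0,0,0]],[[0,-0.003,0],[0,0,0]],[[0,-0.003,0],[0,0,0]]])

```text
time_s: 8.1
eef_pos: [584.5, -230.1, 133.3]
tcp_rot: [0.0, 0.897, 0.443, 0.0]
force: [0.1, -0.4, 0.0]
finger_gap: 29.1
gripper_force: 0.0
```

```bash
python3 t.py
```

```text
[ 584.5475974  -230.13265099  133.30341419] r,err 102.52665639662116 0.36510588349031536 tool force [-0.23293757  0.34811725 -0.00558008]
yaw post-equiv 1.1659693071107142
```

Emit:
jog_arm(deltas=[[[0,-0.001,0],[0,0,0]],[[0,-0.002,0],[0,0,0]],[[0,-0.002,0],[0,0,0]],[[0,-0.002,0],[0,0,0]],[[0,-0.002,0],[0,0,0]]])

```text
time_s: 8.78
eef_pos: [583.0, -228.9, 133.4]
tcp_rot: [0.0, 0.897, 0.443, 0.0]
force: [0.9, -0.3, 0.3]
finger_gap: 29.1
gripper_force: 0.0
```

Emit:
jog_arm(deltas=[[[0,-0.001,0],[0,0,0]],[[0,-0.002,0],[0,0,0]],[[0,-0.002,0],[0,0,0]],[[0,-0.002,0],[0,0,0]],[[0,-0.002,0],[0,0,0]]])

```text
time_s: 9.4
eef_pos: [582.4, -228.6, 133.3]
tcp_rot: [0.001, 0.897, 0.443, 0.001]
force: [4.6, -3.6, -3.0]
finger_gap: 29.0
gripper_force: 2.6
```

```bash
python3 t.py
```

```text
[ 582.36685802 -228.55614212  133.33667018] r,err 102.67317909123425 -1.1354175180703976 tool force [-0.1006363   5.83193577  3.0107909 ]
yaw post-equiv 1.1519571525851973
```

Emit:
jog_arm(deltas=[[[0,-0.001,0],[0,0,0]],[[0,-0.001,0],[0,0,0]],[[0,-0.001,0],[0,0,0]],[[0,-0.001,0],[0,0,0]],[[0,-0.001,0],[0,0,0]]])

```text
time_s: 10.07
eef_pos: [581.1, -227.8, 133.3]
tcp_rot: [0.001, 0.897, 0.443, 0.0]
force: [3.2, -3.7, -2.4]
finger_gap: 28.9
gripper_force: 2.6
```

Emit:
jog_arm(deltas=[[[0,0.001,0],[0,0,0]],[[0,0.002,0],[0,0,0]],[[0,0.003,0],[0,0,0]],[[0,0.003,0],[0,0,0]],[[0,0.003,0],[0,0,0]]])

```text
time_s: 10.7
eef_pos: [582.9, -228.7, 133.3]
tcp_rot: [-0.0, 0.897, 0.443, -0.0]
force: [0.4, 0.5, -0.1]
finger_gap: 29.2
gripper_force: 0.0
```

```bash
python3 t.py
python3 - <<'E'
from h import *
im=optics.snapshot("scene")[:,:,::-1]
np.save("sc3.npy",im); cv2.imwrite("pics/s3.png",cv2.resize(im[220:340,230:390],(800,600),interpolation=cv2.INTER_CUBIC))
old=cv2.imread("pics/s2.png")
# ring shift old->new by phase correlation around each ring
new=cv2.imread("pics/s3.png")
g=lambda i,u,v:np.float32(cv2.cvtColor(i,cv2.COLOR_BGR2GRAY)[v-60:v+60,u-60:u+60])
for u,v in((223,203),(257,350),(468,303),(418,157)):print(cv2.phaseCorrelate(g(old,u,v),g(new,u,v)))
E
```

```text
[ 582.85870844 -228.72428218  133.33999756] r,err 102.48921844703635 -0.8638799422046475 tool force [0.62146742 0.02058413 0.09324078]
yaw post-equiv 1.1751585661493493
((-0.12625328170798866, -0.10665491324490972), 0.7921627969212002)
((-0.20036093086307716, -0.1264146011748366), 0.7050245051913792)
((-0.17242027037584506, 0.050628146138933516), 0.789357944726944)
((0.10962470115413225, 0.10813859583177532), 0.8130012522141139)
```

Pushing showed a springy return (the rings did not move in the picture), which suggests the click holds. I'll lift off and confirm from the wrist camera.

Emit:
jog_arm(deltas=[[[0,0,0],[0,0,0]],[[0,0.001,-0.01],[0,0,0]],[[0,0.001,-0.04],[0,0,0]],[[0,0.001,-0.08],[0,0,0]],[[0,0.001,-0.12],[0,0,0]]], jaw=0.6)

```text
time_s: 11.42
eef_pos: [583.7, -229.5, 255.3]
tcp_rot: [0.0, 0.897, 0.443, 0.0]
force: [0.4, 0.5, -0.4]
finger_gap: 50.9
gripper_force: 0.0
```

Emit:
jog_arm(deltas=[[[0,0,0],[0,0,0]],[[0,0,0],[0,0,0]],[[0,0,0],[0,0,0]],[[0,0,0],[0,0,0]],[[0,0,0],[0,0,0]]])

```text
time_s: 12.05
eef_pos: [583.5, -229.4, 252.4]
tcp_rot: [-0.001, 0.897, 0.443, -0.0]
force: [0.3, -0.9, 0.5]
finger_gap: 51.2
gripper_force: 0.0
```

Run:
```python
from h import *
import pickle
c=optics.get_calibration("wrist");im=optics.snapshot("wrist")[:,:,::-1]
pickle.dump(c,open("cw.pkl","wb"));cv2.imwrite("pics/w2raw.png",im);cv2.imwrite("pics/w2.png",cv2.resize(im,(800,500),interpolation=cv2.INTER_CUBIC))
print(readout.read_state()["eef_pos"],c["K"][0])
for t in(0,4):
  for k in range(4):
    a=np.radians(90+90*k+t);print(t,k,proj("wrist",toW(p,[70*np.cos(a),-100+70*np.sin(a),96 if k else 104]),c).round(1))
print([proj("wrist",toW(p,P),c).round(0).tolist() for P in((-100,-220,20),(100,-220,20),(-28,-60,201),(28,-60,201))])
```

```text
[ 583.58050926 -229.43149559  252.68842489] [332.8840626    0.         321.79018619]
0 0 [[263.2 -12.9]]
0 1 [[268.1 118.4]]
0 2 [[381.  120.8]]
0 3 [[389.9  -6.8]]
4 0 [[259.   -7.7]]
4 1 [[272.3 122.4]]
4 2 [[385.1 116.7]]
4 3 [[385.7 -11.7]]
[[[334.0, 207.0]], [[470.0, 84.0]], [[237.0, 18.0]], [[313.0, -70.0]]]
```

View pics/w2.png

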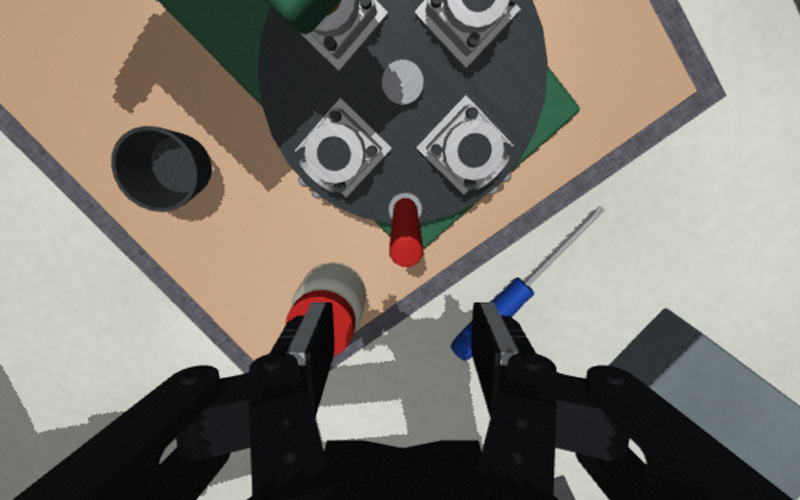

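The wrist view (scale 1.25) shows rings at (334,152) and (474,150), the hub at (403,82), the post top at (406,252), the plate corners near (425,248) and (580,108), and its front edge through (160,0) and (260,100). I'll get the plate's edge lines by code and refit.

Run:
```python
from h import *
import pickle
c=pickle.load(open("cw.pkl","rb"));im=cv2.imread("pics/w2raw.png")
h=cv2.cvtColor(im,cv2.COLOR_BGR2HSV);g=((h[...,0]>55)&(h[...,0]<85)&(h[...,1]>120)).astype(np.uint8)
Rm=cv2.Rodrigues(c["rvec"])[0];cam=-Rm.T@c["tvec"]
def ray(uv,z):
    d=Rm.T@np.linalg.inv(c["K"])@[uv[0],uv[1],1];return cam+d*(z-cam[2])/d[2]
# front edge: left boundary of green per row (raw px)
def edge(pts,z):
    W=np.array([ray(q,z)[:2] for q in pts],float);m=W.mean(0)
    vx,vy,x0,y0=cv2.fitLine(np.float32(W),cv2.DIST_HUBER,0,.01,.01).ravel();return np.degrees(np.arctan2(vy,vx)),(x0,y0),np.abs((W-m)@[-vy,vx]).max()
F=[]
for r in range(5,75,3):
    x=np.where(g[r,100:230])[0]
    if len(x):F.append((100+x[0]-.5,r))
print("front",F[:3],F[-2:],edge(F,20))
Rt=[]
for r in range(92,160,3):
    x=np.where(g[r,330:480])[0]
    if len(x):Rt.append((330+x[-1]+.5,r))
print("right",Rt[:3],Rt[-2:],edge(Rt,20))
hub=ray((322.4,65.6),45);post=ray((324.8,201.6),170);r1=ray((267,121.6),96);r2=ray((379,120),96)
print("hub",hub,"post",post)
an=lambda q,o:np.degrees(np.arctan2(q[1]-o[1],q[0]-o[0]))%360
for o in(hub,):print("post ang",an(post,o)-225,np.hypot(*(post-o)[:2]),"r1",an(r1,o)-180,np.hypot(*(r1-o)[:2]),"r2",an(r2,o)-270,np.hypot(*(r2-o)[:2]))
print("r1->r2 yaw",an(r2,r1)-315)
```

```text
front [(np.float64(133.5), 5), (np.float64(136.5), 8), (np.float64(139.5), 11)] [(np.float64(199.5), 71), (np.float64(199.5), 74)] (np.float32(-84.70505), (np.float32(534.1658), np.float32(-27.345778)), np.float64(1.6643428506894111))
right [(np.float64(457.5), 92), (np.float64(453.5), 95), (np.float64(451.5), 98)] [(np.float64(419.5), 125), (np.float64(417.5), 128)] (np.float32(6.478442), (np.float32(720.21204), np.float32(-259.12955)), np.float64(0.9318524671550106))
hub [ 645.11956317 -148.64999299   45.        ] post [ 585.43085624 -229.30875001  170.        ]
post ang 8.497995811732665 100.34229826089023 r1 8.43385444427392 69.9203487324062 r2 8.04437942000834 69.5914640356832
r1->r2 yaw 8.375106844283437
```

The plate yaw reads 6.4–6.5 deg but the rings and post read 8.4, so the turret may sit about 2 deg over. I'll go back, push clockwise a few mm past contact, and see whether it springs back or settles.

Emit:
jog_arm(deltas=[[[0,0,0.04],[0,0,0]],[[0,0,0.08],[0,0,0]],[[0,0,0.11],[0,0,0]],[[0,0,0.12],[0,0,0]],[[0,0,0.12],[0,0,0]]], jaw=0.6)

```text
time_s: 12.72
eef_pos: [583.7, -229.5, 133.2]
tcp_rot: [-0.0, 0.897, 0.443, -0.0]
force: [-0.6, -0.0, 0.7]
finger_gap: 50.8
gripper_force: 0.0
```

Emit:
jog_arm(deltas=[[[0,0,0],[0,0,0]],[[0,0,0],[0,0,0]],[[0,0,0],[0,0,0]],[[0,-0.001,0],[0,0,0]],[[0,-0.001,0],[0,0,0]]], jaw=0.34)

```text
time_s: 13.35
eef_pos: [582.9, -228.9, 133.4]
tcp_rot: [0.0, 0.897, 0.443, 0.0]
force: [-0.1, -0.2, -0.0]
finger_gap: 28.8
gripper_force: 0.0
```

Emit:
jog_arm(deltas=[[[0,-0.0005,0],[0,0,0]],[[0,-0.001,0],[0,0,0]],[[0,-0.0015,0],[0,0,0]],[[0,-0.002,0],[0,0,0]],[[0,-0.002,0],[0,0,0]]])

```text
time_s: 13.98
eef_pos: [581.4, -227.7, 133.3]
tcp_rot: [0.0, 0.897, 0.443, 0.0]
force: [-0.2, -0.6, -0.3]
finger_gap: 28.9
gripper_force: 0.2
```

Emit:
jog_arm(deltas=[[[0,-0.0005,0],[0,0,0]],[[0,-0.001,0],[0,0,0]],[[0,-0.0015,0],[0,0,0]],[[0,-0.002,0],[0,0,0]],[[0,-0.002,0],[0,0,0]]])

```text
time_s: 14.6
eef_pos: [579.4, -226.5, 133.3]
tcp_rot: [-0.0, 0.897, 0.443, -0.0]
force: [0.9, -2.6, -0.7]
finger_gap: 29.1
gripper_force: 1.1
```

```bash
python3 t.py
```

```text
[ 579.36857994 -226.48994661  133.34666015] r,err 103.0647161213162 -3.1518742052802224 tool force [-1.54197075  2.28003174  0.65924401]
yaw post-equiv 1.1600980631282312
```

Emit:
jog_arm(deltas=[[[0,-0.0005,0],[0,0,0]],[[0,-0.001,0],[0,0,0]],[[0,-0.001,0],[0,0,0]],[[0,-0.001,0],[0,0,0]],[[0,-0.001,0],[0,0,0]]])

```text
time_s: 15.28
eef_pos: [578.9, -225.4, 133.4]
tcp_rot: [-0.0, 0.897, 0.443, 0.0]
force: [-0.5, 0.0, -0.3]
finger_gap: 29.0
gripper_force: 0.1
```

Emit:
jog_arm(deltas=[[[0,-0.0005,0],[0,0,0]],[[0,-0.001,0],[0,0,0]],[[0,-0.001,0],[0,0,0]],[[0,-0.001,0],[0,0,0]],[[0,-0.001,0],[0,0,0]]])

```text
time_s: 15.9
eef_pos: [578.0, -225.2, 133.3]
tcp_rot: [-0.0, 0.897, 0.443, -0.0]
force: [0.3, -0.4, -0.5]
finger_gap: 29.2
gripper_force: 0.2
```

```bash
python3 t.py
```

```text
[ 578.0162752  -225.18819178  133.31589792] r,err 103.01114732591844 -4.195221775119194 tool force [-0.14866259  0.4390746   0.46678738]
yaw post-equiv 1.1656514707091787
```

```bash
cat > ring.py <<'E'
from h import *
im=optics.snapshot("scene")[:,:,::-1]
new=cv2.resize(im[220:340,230:390],(800,600),interpolation=cv2.INTER_CUBIC);old=cv2.imread("pics/s2.png")
g=lambda i,u,v:np.float32(cv2.cvtColor(i,cv2.COLOR_BGR2GRAY)[v-60:v+60,u-60:u+60])
w=cv2.createHanningWindow((120,120),cv2.CV_32F)
for (u,v),k in zip(((257,350),(468,303)),(2,3)):
    s=np.array(cv2.phaseCorrelate(g(old,u,v),g(new,u,v),w)[0])/5
    q=lambda t:proj("scene",toW(p,[70*np.cos(np.radians(90+90*k+t)),-100+70*np.sin(np.radians(90+90*k+t)),96]))[0]
    J=(q(4)-q(2))/2;print(k,s,"dturret deg",s@J/(J@J))
E
python3 ring.py
```

```text
2 [-1.0117981  -1.03892985] dturret deg -2.76578199356564
3 [-0.98228522  1.07793248] dturret deg -3.2981979016541234
```

Emit:
jog_arm(deltas=[[[0,-0.0005,0],[0,0,0]],[[0,-0.001,0],[0,0,0]],[[0,-0.0015,0],[0,0,0]],[[0,-0.0015,0],[0,0,0]],[[0,-0.0015,0],[0,0,0]]])

```text
time_s: 16.62
eef_pos: [577.0, -224.5, 133.3]
tcp_rot: [0.0, 0.897, 0.443, -0.0]
force: [1.0, -2.0, -0.7]
finger_gap: 28.9
gripper_force: 0.6
```

```bash
python3 ring.py;python3 t.py
```

```text
2 [-1.94028522e+00 -1.30583226e-03] dturret deg -3.581938452007661
3 [-0.17322205  2.13206096] dturret deg -4.065985927817585
[ 576.91128724 -224.49471122  133.26217814] r,err 103.26094542880428 -4.906554686250928 tool force [-0.1652646   0.42674828  1.6701796 ]
yaw post-equiv 1.1593267698547436
```

Emit:
jog_arm(deltas=[[[0,0.001,0],[0,0,0]],[[0,0.002,0],[0,0,0]],[[0,0.004,0],[0,0,0]],[[0,0.004,0],[0,0,0]],[[0,0.004,0],[0,0,0]]])

```text
time_s: 17.35
eef_pos: [580.2, -226.8, 133.3]
tcp_rot: [-0.0, 0.897, 0.443, -0.0]
force: [0.3, -0.1, -0.0]
finger_gap: 29.1
gripper_force: 0.0
```

```bash
python3 ring.py;python3 t.py
```

```text
2 [-1.98216034 -1.01578473] dturret deg -4.536575190796305
3 [-1.03946028  1.00785621] dturret deg -3.251865050514371
[ 580.14406751 -226.74564284  133.29288056] r,err 102.74180153180073 -2.734282829990377 tool force [ 0.31992925  0.13875123 -0.49590338]
yaw post-equiv 1.1677459067434768
```

Emit:
jog_arm(deltas=[[[0,0,0],[0,0,0]],[[0,0.002,-0.01],[0,0,0]],[[0,0.0044,-0.06],[0,0,0]],[[0,0.0044,-0.11],[0,0,0]],[[0,0.0044,-0.12],[0,0,0]]], jaw=0.6)

```text
time_s: 18.08
eef_pos: [585.4, -230.3, 260.0]
tcp_rot: [0.004, 0.897, 0.443, 0.003]
force: [-0.2, 0.0, -0.2]
finger_gap: 51.5
gripper_force: 0.0
```

```bash
cat > wr.py <<'E'
from h import *
import pickle
[optics.snapshot("wrist") for _ in range(5)]
c=optics.get_calibration("wrist");im=optics.snapshot("wrist")[:,:,::-1];cv2.imwrite("pics/w3raw.png",im)
a=cv2.imread("pics/w2raw.png",0);b=cv2.cvtColor(im,cv2.COLOR_BGR2GRAY);c0=pickle.load(open("cw.pkl","rb"))
def wpt(c,uv,z):
    Rm=cv2.Rodrigues(c["rvec"])[0];cam=-Rm.T@c["tvec"];d=Rm.T@np.linalg.inv(c["K"])@[uv[0],uv[1],1];return (cam+d*(z-cam[2])/d[2])[:2]
out=[]
for (u0,v0,u1,v1),z in(((235,75,315,165),80),((330,75,415,160),80)):
    m=np.zeros_like(a);m[v0:v1,u0:u1]=255
    q=cv2.goodFeaturesToTrack(a,60,.03,4,mask=m);n,st,e=cv2.calcOpticalFlowPyrLK(a,b,q,None,winSize=(15,15))
    ok=st.ravel()>0;out+=[(wpt(c0,x,z),wpt(c,y,z)) for x,y in zip(q[ok,0],n[ok,0])]
A=np.float32([o[0] for o in out]);B2=np.float32([o[1] for o in out])
M,inl=cv2.estimateAffinePartial2D(A,B2,ransacReprojThreshold=.7)
print(readout.read_state()["eef_pos"],"turret change deg",np.degrees(np.arctan2(M[1,0],M[0,0])),"scale",np.hypot(M[0,0],M[1,0]),inl.sum(),len(inl))
r=np.linalg.solve(np.eye(2)-M[:,:2],M[:,2]);print("centre",r)
E
python3 wr.py
```

```text
[ 582.89377955 -229.06691073  250.67335484] turret change deg -2.940590826651979 scale 0.9997547918879822 77 106
centre [ 644.40285326 -149.08969365]
```

Run:
```python
from h import *
import pickle
def tp(pos,q):return np.array(pos),R.from_quat([q[1],q[2],q[3],q[0]])
c=optics.get_calibration("wrist");P,r=cur()
Rc=cv2.Rodrigues(c["rvec"])[0];cam=-Rc.T@c["tvec"]
Rct=Rc@r.as_matrix(); off=r.inv().apply(cam-P); print("cam in tool",off, "cam z in tool",Rct[2])
def L(img,Rw,cm,zs):
    im=cv2.imread(img);h=cv2.cvtColor(im,cv2.COLOR_BGR2HSV);g=((h[...,0]>50)&(h[...,0]<90)&(h[...,1]>100)).astype(np.uint8)
    gd=cv2.dilate(g,np.ones((7,7)))
    ln=cv2.createLineSegmentDetector(1).detect(cv2.cvtColor(im,cv2.COLOR_BGR2GRAY))[0][:,0]
    for x0,y0,x1,y1 in ln:
        n=np.hypot(x1-x0,y1-y0);
        if n<45 or not gd[int((y0+y1)/2),int((x0+x1)/2)]:continue
        W=[]
        for u,v in((x0,y0),(x1,y1)):
            d=Rw.T@np.linalg.inv(c["K"])@[u,v,1];W.append((cm+d*(20-cm[2])/d[2])[:2])
        a=np.degrees(np.arctan2(*(W[1]-W[0])[::-1]))%90
        if a<15: print(img,np.round([x0,y0,x1,y1]),round(n),"yaw",round(a,2))
P1,r1=tp([554.54,-116.02,215.79],[0,.9875,-.1577,0])
L("pics/w1.png",Rct@r1.as_matrix().T,P1+r1.apply(off),20)
for f,cc in(("pics/w2raw.png",pickle.load(open("cw.pkl","rb"))),("pics/w3raw.png",c)):
    Rw=cv2.Rodrigues(cc["rvec"])[0];L(f,Rw,-Rw.T@cc["tvec"],20)
```

```text
cam in tool [  72.77640014   -0.71191709 -142.28963065] cam z in tool [-2.85084735e-01  7.66585268e-04  9.58502011e-01]
pics/w1.png [244.  48. 264.  93.] 50 yaw 5.43
pics/w1.png [304. 189. 151. 254.] 166 yaw 5.49
pics/w1.png [ 76.  66. 204.   0.] 144 yaw 5.56
pics/w1.png [201. 229. 165. 185.] 57 yaw 14.28
pics/w1.png [164. 185. 121. 204.] 47 yaw 5.33
pics/w1.png [269. 132. 216.  25.] 119 yaw 5.92
pics/w1.png [182. 172. 224. 154.] 46 yaw 5.52
pics/w1.png [126.  64. 197.  28.] 80 yaw 5.26
pics/w2raw.png [176.  51. 125.  -1.] 72 yaw 6.02
pics/w2raw.png [211.  87. 176.  52.] 49 yaw 6.29
pics/w3raw.png [211.  85. 126.  -1.] 121 yaw 5.84
pics/w3raw.png [467.  88. 416. 132.] 67 yaw 5.97
```

The in-image plate lines give a yaw of about 5.9 and the rings now read about 5.45, so the turret sits within about 0.008 rad of zero. The push force also vanished as it snapped in. I'll take it as clicked in and plan the lever approach, with tool y along press +y and the tilt at 50 deg.

```bash
cat > lv.py <<'E'
from h import *
from scipy.spatial.transform import Slerp
Y=np.radians(5.8);ex=np.array([np.cos(Y),np.sin(Y),0]);ey=np.array([-np.sin(Y),np.cos(Y),0]);ez=np.array([0,0,1.])
G0=np.array([496,54.5,154.]) # grip at rest
H=G0+155*(np.sin(np.radians(65))*ex-np.cos(np.radians(65))*ez)
def tz(t):t=np.radians(t);return np.sin(t)*ex-np.cos(t)*ez
def tool(t):return ori(tz(t),ey)
def gp(q,r=155):a=np.radians(65)-q;return H+r*(-np.sin(a)*ex+np.cos(a)*ez)
def path(P1,r1,n):
    P0,r0=cur();S=Slerp([0,1],R.concatenate([r0,r1]));return [(P0+(np.array(P1)-P0)*k/n,S(k/n)) for k in range(1,n+1)]
E
python3 - <<'E'
from lv import *
print(H,readout.read_state()["joints"])
r=tool(50);P=G0+19*tz(50)-110*tz(50);print(P)
P0,r0=cur();print("angle",np.degrees((r0.inv()*r).magnitude()))
for k in range(0,15,5):
    T=path(P,r,15)
    rows(T[k:k+5],*( (P0,r0) if k==0 else T[k-1]));print()
E
```

```text
[635.75856071  68.69615691  88.49416943] [-4.64910319e-01  2.60080899e-01  1.13353180e+00 -5.64063683e-05
  1.75248012e+00  1.88384592e-01]
[426.64682169  47.45536104 212.49367248]
angle 137.93128690486768
[[0.0083, -0.0195, 0.0026], [-0.085, -0.037, -0.182]]
[[0.0166, -0.0389, 0.0052], [-0.17, -0.074, -0.364]]
[[0.0249, -0.0584, 0.0079], [-0.256, -0.111, -0.546]]
[[0.0332, -0.0779, 0.0105], [-0.341, -0.148, -0.728]]
[[0.0415, -0.0973, 0.0131], [-0.426, -0.185, -0.91]]

[[0.0189, -0.0089, -0.0045], [-0.085, -0.037, -0.182]]
[[0.0377, -0.0177, -0.009], [-0.17, -0.074, -0.364]]
[[0.0566, -0.0266, -0.0134], [-0.256, -0.111, -0.546]]
[[0.0755, -0.0355, -0.0179], [-0.341, -0.148, -0.728]]
[[0.0944, -0.0443, -0.0224], [-0.426, -0.185, -0.91]]

[[0.0185, 0.0074, -0.0076], [-0.085, -0.037, -0.182]]
[[0.037, 0.0148, -0.0152], [-0.17, -0.074, -0.364]]
[[0.0555, 0.0222, -0.0229], [-0.256, -0.111, -0.546]]
[[0.074, 0.0296, -0.0305], [-0.341, -0.148, -0.728]]
[[0.0925, 0.037, -0.0381], [-0.426, -0.185, -0.91]]
```

Emit:
jog_arm(deltas=[[[0.008,-0.02,0],[-0.085,-0.037,-0.182]],[[0.017,-0.039,0],[-0.17,-0.074,-0.364]],[[0.025,-0.058,0],[-0.256,-0.111,-0.546]],[[0.033,-0.078,0],[-0.341,-0.148,-0.728]],[[0.042,-0.097,0],[-0.426,-0.185,-0.91]]], jaw=1)

```text
time_s: 19.0
eef_pos: [531.1, -136.2, 251.2]
tcp_rot: [0.177, 0.669, 0.721, 0.008]
force: [0.6, 0.2, 0.3]
finger_gap: 85.2
gripper_force: 0.0
```

Emit:
jog_arm(deltas=[[[0.019,-0.009,-0.005],[-0.085,-0.037,-0.182]],[[0.038,-0.018,-0.009],[-0.17,-0.074,-0.364]],[[0.057,-0.027,-0.013],[-0.256,-0.111,-0.546]],[[0.076,-0.036,-0.018],[-0.341,-0.148,-0.728]],[[0.094,-0.044,-0.022],[-0.426,-0.185,-0.91]]])

```text
time_s: 19.62
eef_pos: [479.4, -44.4, 237.6]
tcp_rot: [0.326, 0.337, 0.883, 0.016]
force: [0.3, 0.3, -0.1]
finger_gap: 85.3
gripper_force: 0.0
```

Run:
```python
from lv import *
print(cur()[0],readout.read_state()["joints"].round(2),readout.read_state()["force"])
r=tool(50);P=G0+19*tz(50)-110*tz(50)
rows(path(P,r,5))
```

```text
[479.37590269 -44.41637992 237.59168676] [-0.13 -0.52  1.99 -0.13  1.02 -0.95] [ 0.2681801   0.29161797 -0.10433794]
[[0.0199, 0.0068, -0.0058], [-0.085, -0.037, -0.181]]
[[0.0397, 0.0136, -0.0115], [-0.169, -0.073, -0.361]]
[[0.0596, 0.0203, -0.0173], [-0.254, -0.11, -0.542]]
[[0.0795, 0.0271, -0.023], [-0.339, -0.146, -0.722]]
[[0.0994, 0.0339, -0.0288], [-0.423, -0.183, -0.903]]
```

The arm's second joint is close to its limit when backing off along the tool, so I'll come down on the lever from above instead.

Run:
```python
from lv import *
r=tool(50);P=G0+19*tz(50)+[0,0,75];print(P)
T=path(P,r,5);rows(T)
print("then down");rows([(P-[0,0,d],r) for d in(20,40,60,75)],P,r)
```

```text
[510.48033393  55.97085868 216.78703542]
[[0.011, 0.0181, 0.0031], [-0.085, -0.037, -0.181]]
[[0.022, 0.0362, 0.0061], [-0.169, -0.073, -0.361]]
[[0.0331, 0.0544, 0.0092], [-0.254, -0.11, -0.542]]
[[0.0441, 0.0725, 0.0123], [-0.339, -0.146, -0.722]]
[[0.0551, 0.0906, 0.0153], [-0.423, -0.183, -0.903]]
then down
[[0.0153, 0.0, 0.0129], [0.0, 0.0, 0.0]]
[[0.0306, 0.0, 0.0257], [0.0, 0.0, 0.0]]
[[0.046, 0.0, 0.0386], [0.0, 0.0, 0.0]]
[[0.0575, 0.0, 0.0482], [0.0, 0.0, 0.0]]
```

Emit:
jog_arm(deltas=[[[0.011,0.018,0.003],[-0.085,-0.037,-0.181]],[[0.022,0.036,0.006],[-0.17,-0.073,-0.361]],[[0.033,0.054,0.009],[-0.254,-0.11,-0.542]],[[0.044,0.072,0.012],[-0.339,-0.146,-0.722]],[[0.055,0.091,0.015],[-0.423,-0.183,-0.903]]], jaw=1)

```text
time_s: 20.25
eef_pos: [511.4, 56.0, 217.2]
tcp_rot: [0.422, -0.046, 0.905, 0.021]
force: [-0.0, 1.1, -1.0]
finger_gap: 85.3
gripper_force: 0.0
```

Run:
```python
from lv import *
[optics.snapshot("wrist") for _ in range(3)]
P0,r0=cur();print(P0,readout.read_state()["joints"].round(2))
c=optics.get_calibration("wrist");im=optics.snapshot("wrist")[:,:,::-1];cv2.imwrite("pics/w4.png",im)
print("proj grip, button, hinge",proj("wrist",[gp(0),gp(0,182),H],c).round(0).tolist())
h=cv2.cvtColor(im,cv2.COLOR_BGR2HSV);m=((h[...,0]<6)|(h[...,0]>174))&(h[...,1]>150)&(h[...,2]>60)
n,_,st,ce=cv2.connectedComponentsWithStats(m.astype(np.uint8));print([(s.tolist(),q.round(1)) for s,q in zip(st,ce) if 30<s[4]<20000])
P=G0+19*tz(50);rows([(P+[0,0,30],tool(50)),(P,tool(50))])
```

```text
[511.25058088  55.0275435  216.92419546] [-0.1  -0.56  2.14  0.23  0.71 -1.87]
proj grip, button, hinge [[322.0, 127.0], [321.0, 116.0], [323.0, 156.0]]
[([306, 91, 47, 51, 1836], array([329.1, 115.5]))]
[[0.0362, 0.0011, 0.029], [-0.005, -0.001, -0.009]]
[[0.0592, 0.001, 0.0483], [-0.005, -0.001, -0.009]]
```

View pics/w4.png

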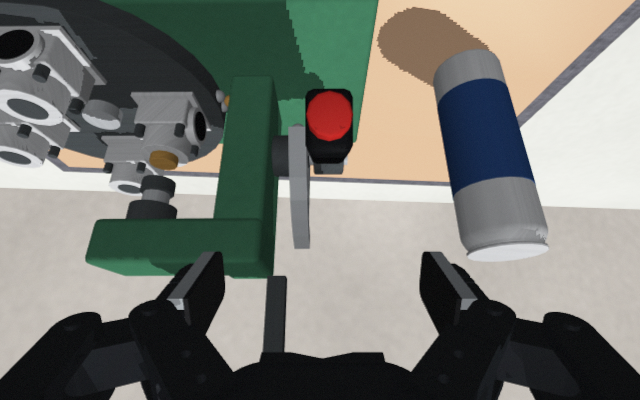

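The wrist view shows the button face at (329,115), 8 px to the right of the prediction (about 3.4 mm along press +y); the row agrees. I'll correct sideways, go down, and pinch.

Emit:
jog_arm(deltas=[[[0.012,0.003,0.01],[0,0,0]],[[0.025,0.0045,0.021],[0,0,0]],[[0.04,0.0045,0.033],[0,0,0]],[[0.053,0.0045,0.043],[0,0,0]],[[0.059,0.0045,0.048],[0,0,0]]], jaw=1)

```text
time_s: 21.08
eef_pos: [510.5, 59.5, 142.6]
tcp_rot: [0.422, -0.043, 0.905, 0.021]
force: [0.5, 0.3, 0.3]
finger_gap: 85.5
gripper_force: 0.0
```

Emit:
jog_arm(deltas=[[[0,0,0],[0,0,0]],[[0,0,0],[0,0,0]],[[0,0,0],[0,0,0]],[[0,0,0],[0,0,0]],[[0,0,0],[0,0,0]]], jaw=0)

```text
time_s: 21.7
eef_pos: [511.3, 58.6, 145.0]
tcp_rot: [0.424, -0.043, 0.904, 0.02]
force: [-7.5, -6.8, 3.8]
finger_gap: 21.2
gripper_force: 58.3
```

```bash
sed -i 's/^G0=.*/G0=np.array([496-.34,54.5+3.4,154.])/' lv.py
python3 - <<'E'
from lv import *
s=readout.read_state();print(s["eef_pos"],s["force"],s["finger_gap"],s["gripper_force"],s["joints"].round(2))
P0,r0=cur();print("grasp pt vs grip",P0-19*r0.apply([0,0,1])-gp(0))
# relative arc: rotate tilt 50->42 over q 0..0.57
tl=lambda q:50-8*q/.57
base=(gp(0)+19*tz(50),tool(50))
Q=[.04,.09,.14,.19,.24]; T=lambda q:(gp(q)+19*tz(tl(q)),tool(tl(q)))
rows([T(q) for q in Q],*base);print()
rows([T(q) for q in(.29,.34,.39,.43,.46)],*T(.24));print()
rows([T(q) for q in(.49,.52,.54,.56,.57)],*T(.46))
E
```

```text
[511.29009249  58.60135384 145.03814434] [-7.48977733 -6.79434888  3.83597744] 21.248103541969016 58.2804411649704 [-0.08 -0.49  2.26  0.27  0.52 -1.92]
grasp pt vs grip [ 1.09072405 -0.67127771  3.19226497]
[[-0.0058, -0.0, -0.0015], [-0.0, 0.012, 0.0]]
[[-0.0132, -0.0, -0.003], [0.0, 0.028, 0.0]]
[[-0.0206, -0.0, -0.0041], [0.0, 0.044, 0.0]]
[[-0.0281, 0.0, -0.0049], [0.0, 0.059, 0.0]]
[[-0.0356, 0.0, -0.0053], [0.0, 0.075, -0.0]]

[[-0.0075, -0.0, -0.0004], [0.0, 0.016, 0.0]]
[[-0.015, -0.0, -0.0005], [-0.0, 0.031, -0.0]]
[[-0.0225, -0.0, -0.0001], [-0.0, 0.047, -0.0]]
[[-0.0285, -0.0, 0.0004], [-0.0, 0.059, -0.0]]
[[-0.033, -0.0, 0.001], [-0.0, 0.069, -0.0]]

[[-0.0045, -0.0, 0.0005], [0.0, 0.009, -0.0]]
[[-0.009, -0.0, 0.0011], [0.0, 0.019, -0.0]]
[[-0.0119, -0.0, 0.0015], [0.0, 0.025, -0.0]]
[[-0.0149, -0.0, 0.0021], [0.0, 0.031, -0.0]]
[[-0.0164, 0.0, 0.0024], [-0.0, 0.034, -0.0]]
```

Emit:
jog_arm(deltas=[[[-0.006,0,-0.0015],[0,0.012,0]],[[-0.013,0,-0.003],[0,0.028,0]],[[-0.0206,0,-0.004],[0,0.044,0]],[[-0.028,0,-0.005],[0,0.059,0]],[[-0.0356,0,-0.0053],[0,0.075,0]]], jaw=0)

```text
time_s: 22.32
eef_pos: [525.6, 60.1, 168.3]
tcp_rot: [0.389, -0.045, 0.92, 0.018]
force: [-12.7, -9.4, -2.6]
finger_gap: 21.1
gripper_force: 60.8
```

Emit:
jog_arm(deltas=[[[-0.0075,0,-0.0004],[0,0.016,0]],[[-0.015,0,-0.0005],[0,0.031,0]],[[-0.0225,0,0],[0,0.047,0]],[[-0.0285,0,0.0004],[0,0.059,0]],[[-0.033,0,0.001],[0,0.069,0]]])

```text
time_s: 22.95
eef_pos: [549.3, 62.5, 193.0]
tcp_rot: [0.365, -0.045, 0.93, 0.017]
force: [-15.6, -7.6, 0.5]
finger_gap: 21.4
gripper_force: 65.0
```

```bash
cat > q.py <<'E'
from lv import *
def qa(P,r):
    v=P-19*r.apply([0,0,1])-H;return np.radians(65)-np.arctan2(-(v@ex),v[2]),np.linalg.norm(v),v@ey
s=readout.read_state();print(s["eef_pos"],s["force"],s["finger_gap"],s["gripper_force"]);print("q,r,lat",qa(*cur()))
E
python3 q.py
python3 - <<'E'
from q import *
r=R.from_quat([-.043,.904,.02,.424]);print("base",qa(np.array([511.3,58.6,145.0]),r))
im=optics.snapshot("side");h=cv2.cvtColor(im,cv2.COLOR_RGB2HSV)
E
```

```text
[549.33544981  62.46001213 193.01487794] [-15.55413111  -7.56435194   0.54369387] 21.37597050946315 64.96201872825623
q,r,lat (np.float64(0.4355308448876256), np.float64(154.72124828867004), np.float64(-0.809999240366116))
[549.33544981  62.46001213 193.01487794] [-15.55413111  -7.56435194   0.54369387] 21.37597050946315 64.96201872825623
q,r,lat (np.float64(0.4355308448876256), np.float64(154.72124828867004), np.float64(-0.809999240366116))
base (np.float64(0.021135668820891906), np.float64(155.44094484965916), np.float64(-0.7882158173590441))
```

Emit:
jog_arm(deltas=[[[-0.0045,0,0.0005],[0,0.009,0]],[[-0.009,0,0.001],[0,0.019,0]],[[-0.012,0,0.0015],[0,0.025,0]],[[-0.015,0,0.002],[0,0.031,0]],[[-0.0165,0,0.0024],[0,0.034,0]]])

```text
time_s: 23.62
eef_pos: [562.9, 63.8, 202.8]
tcp_rot: [0.353, -0.045, 0.934, 0.017]
force: [-14.2, -6.1, 2.0]
finger_gap: 21.1
gripper_force: 64.7
```

```bash
python3 q.py
```

```text
[562.87518658  63.80496362 202.77481516] [-14.22463767  -6.14425113   1.97897702] 21.058243206504823 64.71564173698425
q,r,lat (np.float64(0.5471154184163002), np.float64(154.41714466804), np.float64(-0.8447349047736654))
```

Emit:
jog_arm(deltas=[[[-0.0015,0,0.0002],[0,0.003,0]],[[-0.003,0,0.0005],[0,0.006,0]],[[-0.0045,0,0.0008],[0,0.009,0]],[[-0.0055,0,0.001],[0,0.011,0]],[[-0.0055,0,0.001],[0,0.011,0]]])

```text
time_s: 24.25
eef_pos: [566.9, 64.2, 205.2]
tcp_rot: [0.348, -0.045, 0.936, 0.016]
force: [-13.6, -7.1, 1.0]
finger_gap: 21.1
gripper_force: 64.9
```

```bash
python3 q.py
```

```text
[566.91165866  64.22760591 205.2300886 ] [-13.60726592  -7.05192348   1.01821758] 21.09727774278249 64.91167187690735
q,r,lat (np.float64(0.579077205167577), np.float64(154.31575870590189), np.float64(-0.8341252343770549))
```

Emit:
jog_arm(deltas=[[[0.002,0,0],[0,0,0]],[[0.004,0,0],[0,0,0]],[[0.007,0,-0.001],[0,0,0]],[[0.009,0,-0.001],[0,0,0]],[[0.009,0,-0.001],[0,0,0]]])

```text
time_s: 24.88
eef_pos: [563.0, 63.8, 202.9]
tcp_rot: [0.353, -0.045, 0.934, 0.017]
force: [3.3, -5.3, -7.8]
finger_gap: 21.4
gripper_force: 62.5
```

```bash
python3 q.py
```

```text
[563.00882954  63.84143514 202.87893446] [ 3.34162007 -5.28762428 -7.81252694] 21.438310131033116 62.48330533504486
q,r,lat (np.float64(0.5481410401980761), np.float64(154.42627702336645), np.float64(-0.8223376676174605))
```

The force reversed when I eased down: the lever stands on the notch (measured 0.548 minus a bias of about 0.025 = 0.52). I'll let go and back off.

Emit:
jog_arm(deltas=[[[0,0,0],[0,0,0]],[[0,0,0],[0,0,0]],[[0,0,0],[0,0,0]],[[0,0,0],[0,0,0]],[[0,0,0],[0,0,0]]], jaw=1)

```text
time_s: 25.5
eef_pos: [563.8, 64.8, 205.6]
tcp_rot: [0.355, -0.045, 0.934, 0.018]
force: [-0.9, 0.4, -0.6]
finger_gap: 85.3
gripper_force: 0.0
```

```bash
python3 q.py
python3 - <<'E'
from lv import *
q=.53
P1=gp(q,200); rows([(P1-15*tz(40),tool(40))])
P0,r0=cur();print((r0.inv().apply(tz(36))).round(3), readout.read_state()["joints"].round(2))
im=optics.snapshot("side")[:,:,::-1];cv2.imwrite("pics/sd2.png",im)
print("pred button side",[(qq,proj("side",gp(qq,182)).round(1).tolist()) for qq in(.39,.52,.53,.65)])
h=cv2.cvtColor(im,cv2.COLOR_BGR2HSV);m=((h[...,0]<6)|(h[...,0]>174))&(h[...,1]>150)&(h[...,2]>60)
n,_,st,ce=cv2.connectedComponentsWithStats(m.astype(np.uint8));print([(s.tolist(),c.round(1)) for s,c in zip(st,ce) if 5<s[4]<900])
E
```

```text
[563.78634777  64.80136493 205.55496669] [-0.88055859  0.43448819 -0.62193538] 85.2609026549897 0.0
q,r,lat (np.float64(0.5617828386394842), np.float64(156.17560847188548), np.float64(0.02549018640150284))
[[-0.0009, -0.0002, -0.0782], [-0.003, 0.037, -0.006]]
[0.098 0.002 0.995] [-0.04 -0.33  1.96  0.13  0.8  -1.76]
pred button side [(0.39, [[329.2, 211.5]]), (0.52, [[323.2, 203.6]]), (0.53, [[322.7, 203.0]]), (0.65, [[316.6, 196.1]])]
[([378, 192, 5, 5, 19], array([379.7, 194.2]))]
```

Emit:
jog_arm(deltas=[[[0,0,-0.01],[0,0,0]],[[0,0,-0.03],[0,0,0]],[[0,0,-0.05],[0,0.01,0]],[[0,0,-0.07],[0,0.025,0]],[[0,0,-0.078],[0,0.037,0]]], jaw=1)

```text
time_s: 26.18
eef_pos: [512.0, 59.5, 265.9]
tcp_rot: [0.343, -0.045, 0.938, 0.017]
force: [0.9, 0.5, -0.3]
finger_gap: 85.7
gripper_force: 0.0
```

Emit:
jog_arm(deltas=[[[0,0,0],[0,0,0]],[[0,0,0],[0,0,0]],[[0,0,0],[0,0,0]],[[0,0,0],[0,0,0]],[[0,0,0],[0,0,0]]], jaw=0)

```text
time_s: 26.8
eef_pos: [512.1, 59.7, 263.2]
tcp_rot: [0.341, -0.045, 0.939, 0.017]
force: [-1.3, -0.1, -0.3]
finger_gap: -0.1
gripper_force: 0.0
```

```bash
cat > bt.py <<'E'
from lv import *
c=optics.get_calibration("wrist");im=optics.snapshot("wrist")[:,:,::-1];cv2.imwrite("pics/w5.png",im)
h=cv2.cvtColor(im,cv2.COLOR_BGR2HSV);m=((h[...,0]<6)|(h[...,0]>174))&(h[...,1]>150)&(h[...,2]>60)
n,_,st,ce=cv2.connectedComponentsWithStats(m.astype(np.uint8));print([(s.tolist(),q.round(1)) for s,q in zip(st,ce) if 60<s[4]<20000])
print("pred",[(qq,proj("wrist",gp(qq,182),c).round(1).tolist()) for qq in(0,.26,.39,.52,.65)])
print(readout.read_state()["eef_pos"],readout.read_state()["joints"].round(2))
im=optics.snapshot("scene")[:,:,::-1]
h=cv2.cvtColor(im,cv2.COLOR_BGR2HSV);m=((h[...,0]<6)|(h[...,0]>174))&(h[...,1]>150)&(h[...,2]>60)
n,_,st,ce=cv2.connectedComponentsWithStats(m.astype(np.uint8));print("scene",[(s.tolist(),q.round(1)) for s,q in zip(st,ce) if 4<s[4]<900])
print("pred",[(qq,proj("scene",gp(qq,182)).round(1).tolist()) for qq in(0,.26,.39,.52,.65)])
E
python3 bt.py
```

```text
[([0, 51, 21, 42, 534], array([ 7.3, 68.4])), ([303, 201, 35, 38, 1046], array([320.1, 219.2]))]
pred [(0, [[319.8, 54.4]]), (0.26, [[320.1, 142.8]]), (0.39, [[320.3, 186.9]]), (0.52, [[320.5, 227.3]]), (0.65, [[320.7, 261.8]])]
[512.16105519  59.64979973 263.27759799] [-0.06 -0.48  1.93  0.12  1.01 -1.75]
scene [([315, 169, 6, 5, 17], array([317.4, 170.7])), ([0, 245, 22, 47, 601], array([  7.6, 272.6])), ([248, 250, 13, 42, 318], array([254.5, 269.9])), ([204, 260, 24, 21, 382], array([215.8, 270.2]))]
pred [(0, [[301.0, 185.3]]), (0.26, [[307.5, 175.7]]), (0.39, [[312.1, 171.9]]), (0.52, [[317.4, 169.0]]), (0.65, [[323.5, 166.9]])]
```

The lever holds by itself at the third notch (the scene picture gives 0.52 and the button stands where expected). Now I'll press the button with shut fingers.

Run:
```python
from lv import *
P0,r0=cur()
rows([(gp(.505,d),tool(40)) for d in(195,187,182,176,171)])
```

```text
[[0.0041, -0.0001, 0.0191], [-0.003, -0.001, -0.006]]
[[0.0047, -0.0, 0.0271], [-0.003, -0.001, -0.006]]
[[0.005, -0.0, 0.0321], [-0.003, -0.001, -0.006]]
[[0.0054, -0.0, 0.038], [-0.003, -0.001, -0.006]]
[[0.0058, -0.0, 0.043], [-0.003, -0.001, -0.006]]
```

Emit:
jog_arm(deltas=[[[0.004,0,0.012],[0,0,0]],[[0.0045,0,0.022],[0,0,0]],[[0.005,0,0.03],[0,0,0]],[[0.005,0,0.035],[0,0,0]],[[0.005,0,0.035],[0,0,0]]], jaw=0)

```text
time_s: 27.52
eef_pos: [530.2, 61.5, 232.4]
tcp_rot: [0.34, -0.045, 0.939, 0.017]
force: [-7.2, -0.4, 1.5]
finger_gap: 0.1
gripper_force: 2.7
```

Emit:
jog_arm(deltas=[[[0,0,0.002],[0,0,0]],[[0,0,0.004],[0,0,0]],[[0,0,0.006],[0,0,0]],[[0,0,0.008],[0,0,0]],[[0,0,0.008],[0,0,0]]])

```text
time_s: 28.15
eef_pos: [537.0, 62.2, 234.3]
tcp_rot: [0.346, -0.045, 0.937, 0.017]
force: [-19.3, -2.2, 17.7]
finger_gap: 0.3
gripper_force: 13.3
```

```bash
cat > b2.py <<'E'
from lv import *
P0,r0=cur();s=readout.read_state();v=P0-H;u=v/np.linalg.norm(v)
print("tip q",np.radians(65)-np.arctan2(-(v@ex),v[2]),"r",np.linalg.norm(v),"lat",v@ey,"radial F",s["force"]@u,"F tang(up)",s["force"]@np.cross(ey,u)*1,s["force"],"tilt",np.degrees(np.arccos(-r0.apply([0,0,1])[2])))
E
python3 b2.py
```

```text
tip q 0.5383481850278418 r 176.18414311112744 lat 0.0747804214736721 radial F 25.561018875694206 F tang(up) -6.185230797510969 [-19.3479851   -2.1801678   17.67980679] tilt 40.47674771500117
```

The button is in (25 N radial) and I'm carrying the lever's return spring. Next I'll lower along the arc, keeping the press on.

Run:
```python
from lv import *
tl=lambda q:40+10*(.505-q)/.505
T=lambda q:(gp(q,171),tool(tl(q)))
Q=np.linspace(.505,-.045,21)
for k in range(0,20,5):
    rows([T(q) for q in Q[k+1:k+6]],*T(Q[k]));print(Q[k+5])
```

```text
[[0.0047, -0.0, -0.0003], [0.0, -0.012, -0.0]]
[[0.0094, -0.0, -0.0004], [0.0, -0.024, -0.0]]
[[0.0141, -0.0, -0.0004], [0.0, -0.036, -0.0]]
[[0.0188, -0.0, -0.0003], [0.0, -0.048, -0.0]]
[[0.0235, -0.0, 0.0], [0.0, -0.061, -0.0]]
0.3675
[[0.0047, 0.0, 0.0002], [0.0, -0.012, 0.0]]
[[0.0094, 0.0, 0.0005], [0.0, -0.024, -0.0]]
[[0.0141, 0.0, 0.0009], [0.0, -0.036, -0.0]]
[[0.0187, 0.0, 0.0014], [0.0, -0.048, -0.0]]
[[0.0234, 0.0, 0.0021], [0.0, -0.061, 0.0]]
0.22999999999999998
[[0.0047, -0.0, 0.0006], [-0.0, -0.012, 0.0]]
[[0.0093, -0.0, 0.0013], [-0.0, -0.024, -0.0]]
[[0.0139, 0.0, 0.0021], [-0.0, -0.036, -0.0]]
[[0.0185, -0.0, 0.0031], [0.0, -0.048, -0.0]]
[[0.0231, -0.0, 0.0042], [0.0, -0.061, -0.0]]
0.09249999999999997
[[0.0046, 0.0, 0.001], [0.0, -0.012, 0.0]]
[[0.0092, 0.0, 0.0021], [-0.0, -0.024, 0.0]]
[[0.0137, -0.0, 0.0034], [0.0, -0.036, 0.0]]
[[0.0182, 0.0, 0.0048], [-0.0, -0.048, -0.0]]
[[0.0226, 0.0, 0.0063], [0.0, -0.061, 0.0]]
-0.045
```

Emit:
jog_arm(deltas=[[[0.0047,0,-0.0003],[0,-0.012,0]],[[0.0094,0,-0.0004],[0,-0.024,0]],[[0.0141,0,-0.0004],[0,-0.036,0]],[[0.0188,0,-0.0003],[0,-0.048,0]],[[0.0235,0,0],[0,-0.061,0]]], jaw=0)

```text
time_s: 28.78
eef_pos: [520.0, 60.4, 220.7]
tcp_rot: [0.37, -0.045, 0.928, 0.018]
force: [-21.9, -1.3, 20.7]
finger_gap: -0.0
gripper_force: 15.1
```

```bash
python3 b2.py
```

```text
tip q 0.4141359356004237 r 175.94166989046244 lat 0.046614815937872 radial F 30.045249254027127 F tang(up) -2.8482500546574796 [-21.93860896  -1.31653618  20.70271484] tilt 43.455825766622894
```

Emit:
jog_arm(deltas=[[[0.0047,0,-0.0003],[0,-0.012,0]],[[0.0094,0,-0.0005],[0,-0.024,0]],[[0.0141,0,-0.0001],[0,-0.036,0]],[[0.0187,0,0.0004],[0,-0.048,0]],[[0.0234,0,0.0011],[0,-0.061,0]]])

```text
time_s: 29.4
eef_pos: [503.8, 58.8, 204.5]
tcp_rot: [0.392, -0.045, 0.919, 0.019]
force: [-28.2, -2.4, 24.9]
finger_gap: 0.2
gripper_force: 18.4
```

```bash
python3 b2.py; python3 bt.py | tail -2
```

```text
tip q 0.28324485656422527 r 175.94745913786218 lat 0.06889267565709405 radial F 37.63432031260468 F tang(up) 0.07133030848402645 [-28.16303199  -2.35684201  24.85704726] tilt 46.245844492115054
scene [([309, 176, 4, 3, 5], array([310.6, 176.8])), ([0, 245, 22, 47, 601], array([  7.6, 272.6])), ([248, 250, 13, 42, 317], array([254.5, 270. ])), ([204, 261, 24, 20, 379], array([215.8, 270.2]))]
pred [(0, [[301.0, 185.3]]), (0.26, [[307.5, 175.7]]), (0.39, [[312.1, 171.9]]), (0.52, [[317.4, 169.0]]), (0.65, [[323.5, 166.9]])]
```

Emit:
jog_arm(deltas=[[[0.0047,0,-0.0015],[0,-0.012,0]],[[0.0093,0,-0.0015],[0,-0.024,0]],[[0.0139,0,-0.0008],[0,-0.036,0]],[[0.0185,0,0.0002],[0,-0.048,0]],[[0.0231,0,0.0012],[0,-0.061,0]]])

```text
time_s: 30.12
eef_pos: [486.9, 57.2, 183.0]
tcp_rot: [0.411, -0.044, 0.911, 0.02]
force: [-30.0, -3.9, 18.8]
finger_gap: 0.2
gripper_force: 18.1
```

```bash
python3 b2.py; python3 bt.py | tail -2
```

```text
tip q 0.12790700962483537 r 176.67220536466598 lat 0.1744462742403128 radial F 35.563034122984625 F tang(up) -0.3151551612452649 [-29.98339506  -3.85857558  18.75228911] tilt 48.55044862752197
scene [([0, 245, 22, 47, 599], array([  7.5, 272.6])), ([248, 250, 13, 42, 317], array([254.5, 270. ])), ([204, 260, 24, 21, 380], array([215.8, 270.3]))]
pred [(0, [[301.0, 185.3]]), (0.26, [[307.5, 175.7]]), (0.39, [[312.1, 171.9]]), (0.52, [[317.4, 169.0]]), (0.65, [[323.5, 166.9]])]
```

Emit:
jog_arm(deltas=[[[0.0046,0,-0.0005],[0,-0.012,0]],[[0.0092,0,-0.0005],[0,-0.024,0]],[[0.0137,0,0.0005],[0,-0.036,0]],[[0.0182,0,0.002],[0,-0.048,0]],[[0.0205,0,0.003],[0,-0.055,0]]])

```text
time_s: 30.85
eef_pos: [475.1, 56.0, 163.1]
tcp_rot: [0.429, -0.044, 0.902, 0.021]
force: [-22.6, -2.5, 14.7]
finger_gap: 0.2
gripper_force: 13.4
```

```bash
python3 b2.py; python3 bt.py | tail -2;python3 -c "
from lv import *;print(readout.read_state()['joints'].round(2))
im=optics.snapshot('side')[:,:,::-1]"
```

```text
tip q -0.002340934789446747 r 177.5425477643365 lat 0.18304314230607435 radial F 26.771529865492347 F tang(up) 3.784172865589695 [-22.5576762   -2.53801333  14.6907817 ] tilt 50.854641882879676
scene [([0, 245, 22, 47, 600], array([  7.6, 272.5])), ([248, 250, 14, 42, 319], array([254.5, 270.1])), ([204, 261, 24, 20, 378], array([215.8, 270.3]))]
pred [(0, [[301.0, 185.3]]), (0.26, [[307.5, 175.7]]), (0.39, [[312.1, 171.9]]), (0.52, [[317.4, 169.0]]), (0.65, [[323.5, 166.9]])]
[-0.11 -0.64  2.3   0.28  0.63 -1.93]
```

Emit:
jog_arm(deltas=[[[0,0,-0.008],[0,0,0]],[[0,0,-0.02],[0,0,0]],[[-0.015,0,-0.033],[0,0,0]],[[-0.04,0,-0.054],[0,0,0]],[[-0.07,0,-0.079],[0,0,0]]])

```text
time_s: 31.62
eef_pos: [458.0, 54.4, 265.5]
tcp_rot: [0.427, -0.043, 0.903, 0.021]
force: [0.3, 0.7, 1.2]
finger_gap: -0.1
gripper_force: 0.0
```

Emit:
jog_arm(deltas=[[[-0.01,0,-0.01],[0,0,0]],[[-0.01,0,-0.01],[0,0,0]],[[-0.01,0,-0.01],[0,0,0]],[[-0.01,0,-0.01],[0,0,0]],[[-0.01,0,-0.01],[0,0,0]]])

```text
time_s: 32.25
eef_pos: [457.2, 54.4, 277.9]
tcp_rot: [0.426, -0.043, 0.903, 0.021]
force: [-1.3, -0.0, -0.0]
finger_gap: -0.2
gripper_force: 0.0
```

```bash
python3 bt.py
python3 - <<'E'
from h import *
im=optics.snapshot("scene")[:,:,::-1]
a=cv2.resize(im[140:340,225:395],(510,600),interpolation=cv2.INTER_CUBIC);cv2.imwrite("pics/fin.png",a)
cv2.imwrite("pics/fs.png",optics.snapshot("side")[:,:,::-1])
E
```

```text
[([0, 46, 44, 114, 2291], array([16.8, 90.2])), ([305, 72, 31, 35, 844], array([319.8,  88.5]))]
pred [(0, [[320.0, 88.2]]), (0.26, [[320.3, 161.7]]), (0.39, [[320.4, 194.9]]), (0.52, [[320.6, 223.6]]), (0.65, [[320.8, 247.2]])]
[457.25601561  54.39940461 278.28064731] [-0.13 -0.76  2.12  0.22  0.92 -1.85]
scene [([300, 184, 5, 5, 15], array([301.7, 185.7])), ([0, 245, 22, 47, 596], array([  7.5, 272.6])), ([248, 250, 13, 42, 316], array([254.5, 270. ])), ([204, 260, 24, 21, 380], array([215.8, 270.2]))]
pred [(0, [[301.0, 185.3]]), (0.26, [[307.5, 175.7]]), (0.39, [[312.1, 171.9]]), (0.52, [[317.4, 169.0]]), (0.65, [[323.5, 166.9]])]
```

View pics/fin.png

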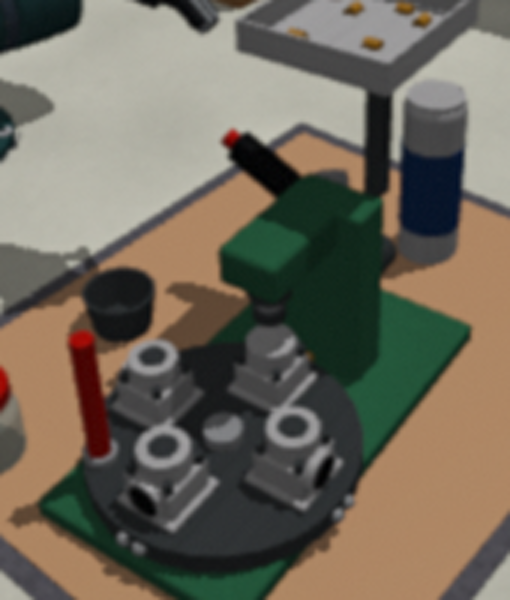

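The final picture shows the lever at rest (button at (231,138)), the bush flush under the ram, the post at (82,340), and the bystanders in place. I'll move off the joint's range end and recheck the turret angle.

Emit:
jog_arm(deltas=[[[-0.004,0,0.005],[0,0,0]],[[-0.01,0,0.012],[0,0,0]],[[-0.016,0,0.019],[0,0,0]],[[-0.016,0,0.019],[0,0,0]],[[-0.016,0,0.019],[0,0,0]]])

```text
time_s: 33.08
eef_pos: [482.2, 56.8, 279.4]
tcp_rot: [0.427, -0.043, 0.903, 0.021]
force: [-0.0, -0.1, 0.2]
finger_gap: 0.1
gripper_force: 0.0
```

Run:
```python
from h import *
print(readout.read_state()["joints"].round(2))
a=cv2.imread("pics/fin.png");b=cv2.cvtColor(optics.snapshot("scene")[:,:,::-1],cv2.COLOR_BGR2GRAY)
# s2 (before CW nudge) vs now: LK on the disc
s2=cv2.cvtColor(cv2.resize(cv2.imread("pics/s2.png"),(160,120),interpolation=cv2.INTER_AREA),cv2.COLOR_BGR2GRAY);n2=b[220:340,230:390]
up=lambda i:cv2.resize(i,None,fx=4,fy=4,interpolation=cv2.INTER_CUBIC)
A,N=up(s2),up(n2)
m=np.zeros_like(A);m[220:400,130:450]=255
q=cv2.goodFeaturesToTrack(A,120,.02,6,mask=m);n,st,e=cv2.calcOpticalFlowPyrLK(A,N,q,None,winSize=(25,25));ok=st.ravel()>0
c=optics.get_calibration("scene");Rm=cv2.Rodrigues(c["rvec"])[0];cam=-Rm.T@c["tvec"]
def w(uv):
    d=Rm.T@np.linalg.inv(c["K"])@[230+uv[0]/4,220+uv[1]/4,1];return (cam+d*(75-cam[2])/d[2])[:2]
X=np.float32([w(u) for u in q[ok,0]]);Z=np.float32([w(u) for u in n[ok,0]])
M,i=cv2.estimateAffinePartial2D(X,Z,ransacReprojThreshold=1);print("turret change since s2",np.degrees(np.arctan2(M[1,0],M[0,0])),i.sum(),len(i))
def fit(obs,ks,yaw):
    def f(v):
        pp=[p[0],p[1],np.radians(yaw)]
        P=[[70*np.cos(v[0]+np.pi/2*k),-100+70*np.sin(v[0]+np.pi/2*k),96] for k in ks]
        return (proj("scene",toW(pp,P))+v[1:]-obs).ravel()
    r=least_squares(f,[np.pi/2,0,0]);return np.degrees(r.x[0])-90,r.x[1:],r.fun.round(1)
C=lambda u,v:(225+u/3,140+v/3)
print(fit(np.array([C(153,358),C(163,447),C(293,427)]),[1,2,3],5.8))
```

```text
[-0.11 -0.68  2.08  0.2   0.87 -1.83]
turret change since s2 -3.8889214737352926 40 120
(np.float64(-0.17996066163482283), array([0.1691877 , 0.08568387]), array([-0.1, -0.3,  0. ,  0.2,  0.1,  0.1]))
```

```bash
python3 -c "
from plant import job;print(job.hand_in())"
```

```text
the job is handed in; nothing more can be done
None
```

The job is handed in at 33 s of the 67 s allowed, verdict not shown: turret measured within about half a degree of the click, bush flush, lever held by itself at the third notch, then let down to rest with the button held in; the turret first went about 4° past the click and I nudged it back.

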